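# Put away a paper conservator's bench tools

### The job

Tidy the bench: stand the large press weight in the wide bay of the wooden tray and the small one in its narrow bay, and lay both paste brushes side by side flat on the bottom of the metal tray. Stack the shallow lidded tub squarely on the deep one, with its feet fully down in the recesses of the lid. Leave the paste jar and the brush pot where they are.

Things in the scene. Friction and masses are not known exactly. Their poses are not given: they have to be found in the camera images.
- wide_brush: Wide flat paste brush with a wooden handle. Lies flat, z up; x runs from handle (-x) to bristles (+x), in all from x = -85 to +80 mm. Origin: on the underside, below the handle near the ferrule. Handle 14 mm thick, 24 mm wide from x = -45 to +15 mm (grip there from above), 18 mm wide behind. Ferrule and bristles from x = +15 on, 56 mm wide. 60 g.
- narrow_brush: Narrow flat paste brush with a wooden handle. Lies flat, z up; x runs from handle (-x) to bristles (+x), in all from x = -85 to +80 mm. Origin: on the underside, below the handle near the ferrule. Handle 14 mm thick, 18 mm wide from x = -45 to +15 mm (grip there from above), 12 mm wide behind. Ferrule and bristles from x = +15 on, 28 mm wide. 40 g.
- large_weight: Upright steel press weight: a cylinder 56 mm in diameter and 26 mm high with a round dark post handle standing on its middle, 20 mm in diameter and 30 mm high (56 mm in all). Origin: centre of the underside. Mass 0.35 to 0.65 kg.
- small_weight: Upright steel press weight: a cylinder 36 mm in diameter and 26 mm high with a round dark post handle standing on its middle, 20 mm in diameter and 30 mm high (56 mm in all). Origin: centre of the underside. Mass 0.15 to 0.3 kg.
- shallow_tub: Shallow closed grey tub with a white lid, 40 mm high in all; grip it across the lid's 64 mm. x is along the long side. Lid 98 x 64 mm, 8 mm thick; body 92 x 58 mm. Four feet 10 mm wide, 5 mm high at x = +-36, y = +-19.5 mm; above them in the lid's top 15 mm square recesses 6 mm deep. Origin: centre of the underside, at the feet's soles. 0.1 to 0.17 kg.
- brush_tray: Open aluminium tray, fixed to the table, for the brushes. Outside 160 mm (its x) by 210 mm (its y) and 18 mm high; walls and floor 5 mm thick, so inside it is 150 x 200 mm. Origin: centre of the underside; the inner floor is 5 mm above it. The brushes fit only lengthwise along its y (either way round).
- weight_tray: Open wooden tray with two unequal bays, fixed to the table, for the press weights. Outside 94 mm (its x) by 165 mm (its y) and 22 mm high; walls, floor and divider 5 mm thick. Origin: centre of the underside; the inner floor is 5 mm above it. Wide bay: 84 x 92 mm, its centre at y = +31.5 mm; narrow bay: 84 x 58 mm, its centre at y = -48.5 mm.
- deep_tub: Deep closed grey tub with a white lid, 63 mm high in all, 0.6 kg, not fixed. x is along the long side. Lid 98 x 64 mm, 8 mm thick; body 92 x 58 mm. Four feet 10 mm wide, 5 mm high at x = +-36, y = +-19.5 mm; above them in the lid's top 15 mm square recesses 6 mm deep. Origin: centre of the underside, at the feet's soles. A tub seated in it has its origin 58 mm above this one.
- paste_jar: Bystander: closed jar of paste with a yellow cap, 72 mm in diameter, 100 mm high, at one side. Origin: centre of the underside.
- brush_pot: Bystander: small terracotta pot 75 mm high and 64 mm wide with thin brushes standing in it up to about 175 mm, at one side. Origin: centre of the underside.
Things that resemble listed ones, but are neither listed nor needed, are in the scene too. What is shaped like the shallow_tub but black or purple is not meant.

How it is judged:
At the end, for the whole second after the job is handed in: Each weight upright on the floor of its own bay; both brushes flat on the metal tray's floor, not on a wall or each other; shallow tub on the deep one, feet in the recesses (5 mm sideways, 0.12 rad yaw, 2.5 mm of full depth); all released and at rest (x of large_weight in the frame of weight_tray between -0.0175 and 0.0175 m and y of large_weight in the frame of weight_tray between 0.0105 and 0.0525 m and z of large_weight in the frame of weight_tray between 0.002 and 0.009 m and angle between each of large_weight, small_weight's own z axis and vertical below 0.1 rad and x of small_weight in the frame of weight_tray between -0.0275 and 0.0275 m and y of small_weight in the frame of weight_tray between -0.0625 and -0.0345 m and z of small_weight in the frame of weight_tray between 0.002 and 0.009 m and x of wide_brush in the frame of brush_tray between -0.07 and 0.07 m and y of wide_brush in the frame of brush_tray between -0.04 and 0.04 m and z of wide_brush in the frame of brush_tray between 0.002 and 0.009 m and angle between each of wide_brush, narrow_brush's own z axis and vertical below 0.12 rad and x of narrow_brush in the frame of brush_tray between -0.07 and 0.07 m and y of narrow_brush in the frame of brush_tray between -0.04 and 0.04 m and z of narrow_brush in the frame of brush_tray between 0.002 and 0.009 m and x of shallow_tub in the frame of deep_tub between -0.005 and 0.005 m and y of shallow_tub in the frame of deep_tub between -0.005 and 0.005 m and z of shallow_tub in the frame of deep_tub between 0.055 and 0.0605 m and angle between the x axis of shallow_tub and the x axis of deep_tub, either way round below 0.12 rad and angle between each of shallow_tub, deep_tub's own z axis and vertical below 0.06 rad and linear speed of each of wide_brush, narrow_brush, large_weight, small_weight, shallow_tub, deep_tub below 0.02 m/s); the robot touches nothing.
It fails at once if the paste jar is shifted by more than 30 mm or tipped (distance of paste_jar from where it was at the start of the episode above 0.03 m or angle between paste_jar's own z axis and vertical above 0.4 rad).
It fails at once if the brush pot is shifted by more than 30 mm or tipped (distance of brush_pot from where it was at the start of the episode above 0.03 m or angle between brush_pot's own z axis and vertical above 0.4 rad).
It also fails if it takes over 115 s, if anything falls off the work surface, if the arm or the gripper's body presses on something with over 40 N, if the wrist force passes 120 N, or if a joint passes its speed limit or range.

### The arm

A 7-joint arm with a two-finger parallel gripper is mounted at the origin on the work surface. World frame = base frame: x ahead of the robot, y to its left, z up, the work surface at z = 0. Lengths are in m, angles in rad, forces in N, time in s.
With the tool pointing down it reaches from about 0.35 to 0.9 m from the base axis. Payload 8.1 kg.
Tool frame: the origin (TCP) lies at the very end of the fingers, on their centre line; the grasp point (between the pads) lies 19 mm behind it; z points along the fingers, y is the line along which they close (so a half turn about z gives the same grasp; the last joint's range is limited). The gripper opens to 92 mm and grips with 3 to 60 N. Pads are 19 mm wide; open, the fingers measure 130 mm over their backs; the gripper's body (75 mm by 190 mm) begins 47 mm behind the grasp point.
Start: joints at [1.155, 0.434, 0.025, 1.573, -0.012, 1.134, -0.075], TCP at [0.192, -0.595, 0.227] pointing down, gripper open.
Joint ranges: [-2.62, 2.62], [-0.44, 2.09], [-1.27, 1.32], [0.08, 2.57], [-1.32, 4.46], [0.12, 2], [-2.74, 2.74]. Speed limits (rad/s): [2.22, 2.22, 3.01, 3.01, 3.14, 3.14, 3.14].

### API

Orientations are given as a rotation vector (axis times angle).
In Python, from cell import arm gives the robot as it stands.
- The arm moves only by the shell command python3 -m pendant 'ROWS' [FORCE]. ROWS is a JSON object of lists of equal length, an entry for each row: "slide": the shift along the tool's x, y, z in units of 0.3 m (1.0 is 0.3 m), a list of three; "dr": the turn, a rotation vector about the tool's x, y, z in units of 0.12 rad (1.0 is 0.12 rad), a list of three; "claw": the opening, from 0 (shut) to 1 (fully open). In form: {"slide": [[tx, ty, tz], ...], "dr": [[ax, ay, az], ...], "claw": [claw, ...]}. A call has 1 to 10 rows; each row shifts and turns the commanded pose from where the row before left it, along the tool's axes as they then stand; what a row does not reach is not made up. A row lasts 1/10 s, in which the tool goes at most 50 mm and 8.59 degrees, less where a joint would pass 70% of its speed; a pose out of reach is approached as far as the arm can. A call with a number of a shift or a turn outside -1 to 1 is refused whole. A call with a gripper value outside its range is refused whole. The fingers move at their own pace and stop on an object; FORCE is the grip in N (left out, the last holds). Time passes only in rows, so rows that do not move let the fingers close. It gives the time, the measured TCP pose, the force, the opening and the grip force at its end, in the units of the state.
- arm.observe(): the state, without advancing time (a new reading comes with each control period).
- arm.get_image(name): name is "scene" or "side" or "wrist"; returns the picture (480x640x3 uint8, red, green, blue); there is no depth.
- arm.calibration(name): a dict with "K" (3x3 intrinsics, pixels), "xyz" and "orientation" of the camera in the world. Camera axes: x right, y up, looking along -z (the intrinsics and any distortion apply to the point x, -y, -z); pixel columns grow to the right and rows downward; lengths in m; the calibration is good to about 2 mm. The wrist camera is an equidistant fisheye: a pixel r from the principal point sees the ray r / f radians off the axis. A picture is of the moment at which its call begins: read the wrist's pose just before it. calibration takes no time and is no camera call; for the wrist camera it gives the pose at the moment of the call.
- arm.sign_off(): hands the job in; it is judged then, once.
The state is a dict: "clock": time; "joints": joint angles; "dq": joint speeds; "joint_efforts": joint torques, N m; "position": TCP position; "ee_rot": TCP orientation; "force": force on the tool from outside, world axes, zero at the start; "ft_torque": the same for the moment, N m; "width": opening from 0.0 (shut) to 1.0 (fully open); "gripper_force": force on a finger pad.
Only numpy, scipy, OpenCV 4.12 (cv2) and the standard library are available. Lean on these libraries where they do the work, as an engineer would, in place of code of your own. Each camera call takes 0.05 s, during which the arm holds its last target. There are 200 camera calls.

## Working session

There is one attempt and no reset: what is moved stays moved. The work goes in short steps, Python scripts to look and compute and a shell command to move; the robot and the scene stay as the last step left them, time stands still between calls to the robot, and variables do not carry over. Pictures are saved under pics/ and viewed, at most 14 in all, crops included, and the job is handed in when it is done.

```bash
ls; mkdir -p pics; python3 - <<'E'
from cell import arm
import cv2
for n in ("scene","side","wrist"):
    c=arm.calibration(n); print(n,c)
    cv2.imwrite(f"pics/{n}0.png",arm.get_image(n)[:,:,::-1])
print(arm.observe())
E
```

```text
pics
scene {'K': array([[503.51185394,   0.        , 327.91464641],
       [  0.        , 503.51185394, 239.13592451],
       [  0.        ,   0.        ,   1.        ]]), 'xyz': array([ 1.29420543, -0.46155989,  0.86815715]), 'orientation': array([0.75972693, 0.40872675, 0.96833977])}
side {'K': array([[611.66360433,   0.        , 311.12122079],
       [  0.        , 611.66360433, 223.90386414],
       [  0.        ,   0.        ,   1.        ]]), 'xyz': array([0.27837297, 1.06978734, 1.09956252]), 'orientation': array([ 0.11676138, -1.15256214, -2.69195402])}
wrist {'K': array([[371.64829954,   0.        , 317.55899965],
       [  0.        , 371.64829954, 236.10179845],
       [  0.        ,   0.        ,   1.        ]]), 'xyz': array([ 0.26942662, -0.57133104,  0.38336787]), 'orientation': array([-0.26262972,  0.19215258, -1.24707839])}
{'clock': 0.15, 'joints': array([ 1.15537796,  0.43509055,  0.02499642,  1.57388835, -0.01161145,
        1.13399061, -0.07509964]), 'dq': array([ 0.00045032, -0.00213824, -0.0001614 , -0.00341579,  0.00093625,
        0.00041057,  0.00033523]), 'joint_efforts': array([ 1.05563413e-03, -6.68258786e+01,  9.85611007e-01, -3.14696825e+01,
       -6.05053967e-02,  3.92937788e-02,  1.04693586e-04]), 'position': array([ 0.19216504, -0.59431624,  0.22610824]), 'ee_rot': array([-3.10208653e+00, -4.89042076e-01,  4.73807320e-04]), 'force': array([-0.5258796 ,  0.22090284, -0.6284958 ]), 'ft_torque': array([-0.00567913,  0.05762734, -0.04766246]), 'gripper_force': 0.0, 'width': 0.9973152691810601}
```

View pics/scene0.png

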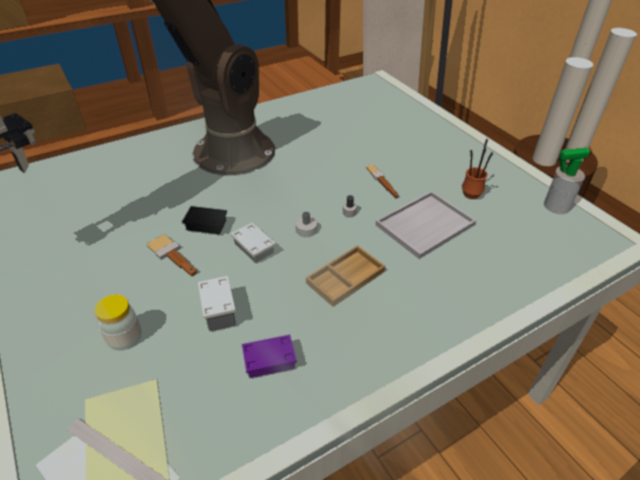

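View pics/side0.png

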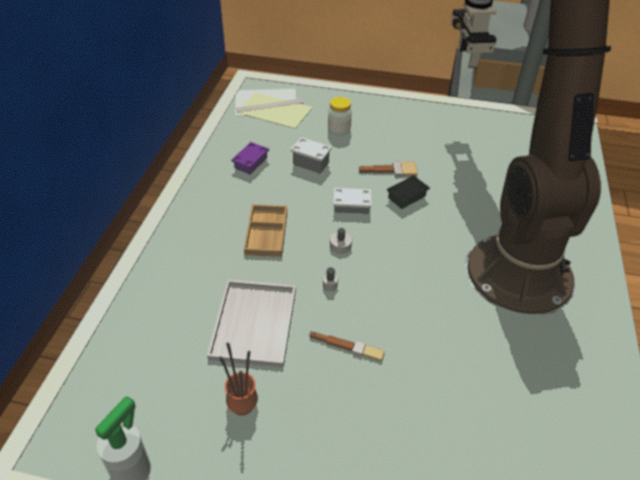

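The scene view shows these candidates:
- **Tubs:** white shallow (253,240), white deep (217,300), black decoy (205,220) and purple decoy (270,355).
- **Weights:** large (306,224) and small (350,206).
- **Brushes:** wide (172,253) and narrow (382,180). The thin brushes in the pot (478,165) are not wanted.
- **Trays:** wooden (346,275) and metal (426,223).

By the description I choose the white ones. A close crop will check that, and I'll run a first triangulation too.

```bash
cat > vis.py <<'E'
import numpy as np, cv2
from scipy.spatial.transform import Rotation as R
class Cam:
    def __init__(s,c,fish=False):
        s.K=c["K"]; s.p=np.array(c["xyz"]); s.R=R.from_rotvec(c["orientation"]).as_matrix(); s.fish=fish
    def ray(s,uv):
        x=(uv[0]-s.K[0,2])/s.K[0,0]; y=(uv[1]-s.K[1,2])/s.K[1,1]
        if s.fish:
            r=np.hypot(x,y); k=np.sin(r)/r if r>1e-9 else 1; d=np.array([x*k,-y*k,-np.cos(r)])
        else: d=np.array([x,-y,-1.])
        d=s.R@d; return d/np.linalg.norm(d)
    def plane(s,uv,z):
        d=s.ray(uv); return s.p+d*(z-s.p[2])/d[2]
    def pix(s,P):
        q=s.R.T@(np.asarray(P,float)-s.p); x,y,z=q[0],-q[1],-q[2]
        if s.fish:
            n=np.hypot(x,y); t=np.arctan2(n,z); k=t/n if n>1e-9 else 0
            x,y,z=x*k,y*k,1
        return np.array([s.K[0,0]*x/z+s.K[0,2],s.K[1,1]*y/z+s.K[1,2]])
def tri(c1,u1,c2,u2):
    d1,d2=c1.ray(u1),c2.ray(u2)
    t=np.linalg.lstsq(np.c_[d1,-d2],c2.p-c1.p,rcond=None)[0]
    a,b=c1.p+t[0]*d1,c2.p+t[1]*d2
    return (a+b)/2,np.linalg.norm(a-b)
def blob(mask,near,box=40):
    """component of mask nearest to pixel: centroid, area, contour"""
    n,l,st,ce=cv2.connectedComponentsWithStats(mask.astype(np.uint8))
    best=[i for i in range(1,n) if st[i,4]>=8]
    i=min(best,key=lambda i:np.hypot(*(ce[i]-near)))
    m=(l==i).astype(np.uint8)
    c=max(cv2.findContours(m,cv2.RETR_EXTERNAL,cv2.CHAIN_APPROX_NONE)[0],key=cv2.contourArea)
    return ce[i],st[i,4],c[:,0,:]
E
python3 - <<'E'
import cv2,numpy as np
s=cv2.imread("pics/scene0.png"); t=cv2.imread("pics/side0.png")
a=cv2.resize(s[140:390,140:480],(800,588),interpolation=cv2.INTER_CUBIC); cv2.imwrite("pics/crop1.png",a)
for im,pts in((s,[(253,237),(217,290),(306,216),(350,200),(306,229),(185,262),(163,243),(387,187),(372,171),(240,280),(346,275),(426,223),(190,215)]),(t,[(352,193),(311,148),(341,234),(330,272),(380,169),(408,169),(335,342),(372,352),(330,220),(266,215),(256,320)])):
    h=cv2.cvtColor(im,cv2.COLOR_BGR2HSV)
    for p in pts: print(p,h[p[1],p[0]],end=' ')
    print()
E
```

```text
(253, 237) [ 90   5 191] (217, 290) [102   6 197] (306, 216) [60  6 80] (350, 200) [120  11  47] (306, 229) [ 23  13 162] (185, 262) [ 13 181 141] (163, 243) [ 19 120 191] (387, 187) [ 13 185 117] (372, 171) [ 19 119 187] (240, 280) [ 65  20 168] (346, 275) [ 17 114 157] (426, 223) [  0  10 172] (190, 215) [130  35  22] 
(352, 193) [ 94   8 212] (311, 148) [ 86   8 212] (341, 234) [70 25 61] (330, 272) [30  3 79] (380, 169) [ 12 145 135] (408, 169) [ 21 100 205] (335, 342) [ 13 143 141] (372, 352) [ 23  90 204] (330, 220) [ 56  20 182] (266, 215) [ 17 119 184] (256, 320) [ 26   9 204]
```

View pics/crop1.png

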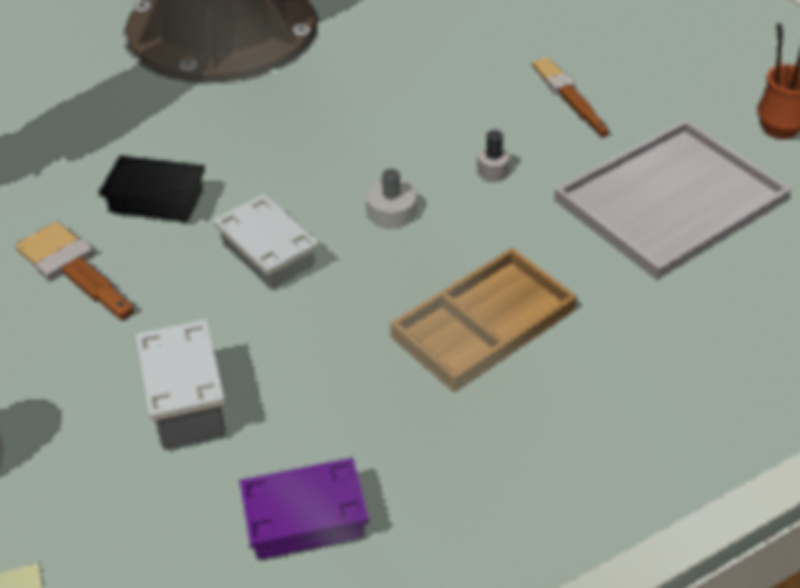

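The crop confirms the choices. It shows the white shallow tub at crop (265,238), the taller white-lidded deep tub (180,370), the large weight (391,200) and the small one (493,157). The narrow bay is the left one, at crop (440,340). Next comes the coarse triangulation.

```bash
cat > m1.py <<'E'
from vis import *
from cell import arm
S,T=Cam(arm.calibration("scene")),Cam(arm.calibration("side"))
s,t=[cv2.cvtColor(cv2.imread(f"pics/{n}0.png"),cv2.COLOR_BGR2HSV).astype(int) for n in("scene","side")]
white=lambda h,v=180:(h[...,1]<13)&(h[...,2]>v)
dark=lambda h:(h[...,2]<100)&(h[...,1]<60)
hand=lambda h:(h[...,0]>7)&(h[...,0]<17)&(h[...,1]>125)
bris=lambda h:(h[...,0]>16)&(h[...,0]<27)&(h[...,1]>75)&(h[...,2]>150)
wood=lambda h:(h[...,0]>12)&(h[...,0]<24)&(h[...,1]>70)
metal=lambda h:(h[...,1]<14)
for name,f,a,b in(("shallow",lambda h:white(h,175),(253,237),(352,193)),("deep",lambda h:white(h,175),(217,295),(311,148)),
  ("bigpost",dark,(306,216),(341,234)),("smallpost",dark,(350,200),(330,272)),
  ("wide hand",hand,(180,260),(376,169)),("wide bris",bris,(163,243),(408,169)),
  ("narrow hand",hand,(387,187),(330,342)),("narrow bris",bris,(372,171),(372,352)),
  ("wood",wood,(346,275),(266,230)),("metal",metal,(426,223),(254,322))):
    (ca,na,ka),(cb,nb,kb)=blob(f(s),a),blob(f(t),b)
    P,e=tri(S,ca,T,cb); print(name,P.round(4),"gap%.4f"%e,ca.round(1),na,cb.round(1),nb)
    if name in("shallow","deep","wood","metal"):
        z={"shallow":.04,"deep":.063,"wood":.022,"metal":.018}[name]
        for C,k in((S,ka),(T,kb)):
            W=np.array([C.plane(p,z)[:2] for p in k],np.float32); r=cv2.minAreaRect(W); print("   rect",np.round(r[0],4),np.round(r[1],4),round(r[2],1))
    if "hand" in name or "bris" in name:
        for C,k in((S,ka),(T,kb)):
            W=np.array([C.plane(p,.012)[:2] for p in k],np.float32); r=cv2.minAreaRect(W); print("   rect",np.round(r[0],4),np.round(r[1],4),round(r[2],1))
E
python3 m1.py
```

```text
shallow [ 0.4352 -0.1384  0.0412] gap0.0028 [252.3 237.7] 598 [352.  196.2] 555
   rect [ 0.4346 -0.1367] [0.0962 0.0628] 9.3
   rect [ 0.4342 -0.1427] [0.1013 0.0649] 11.4
deep [ 0.5825 -0.29    0.0642] gap0.0030 [215.4 295.3] 975 [310.5 147.5] 413
   rect [ 0.5816 -0.2882] [0.0648 0.0975] 75.8
   rect [ 0.5818 -0.2951] [0.0662 0.0979] 74.8
bigpost [0.4368 0.0103 0.0418] gap0.0034 [306.1 218. ] 74 [340.8 234.6] 72
smallpost [0.4361 0.144  0.0416] gap0.0029 [349.9 201.3] 75 [330.1 274.5] 85
wide hand [ 0.3908 -0.309   0.0096] gap0.0057 [180.9 261.4] 266 [377.6 168.3] 125
   rect [ 0.3998 -0.3076] [0.1031 0.0236] 14.0
   rect [ 0.3932 -0.3075] [0.0917 0.0228] 13.6
wide bris [ 0.3036 -0.333   0.011 ] gap0.0024 [158.9 242.6] 229 [408.7 167.6] 160
   rect [ 0.306  -0.3323] [0.0389 0.0527] 14.8
   rect [ 0.3034 -0.334 ] [0.0389 0.0508] 14.8
narrow hand [0.3921 0.2999 0.0079] gap0.0071 [387.1 185.5] 112 [335.9 340.9] 176
   rect [0.404  0.2967] [0.0177 0.099 ] 82.3
   rect [0.3939 0.2998] [0.0147 0.0807] 83.3
narrow bris [0.3073 0.3101 0.0116] gap0.0011 [372.2 168.2] 57 [373.2 352.1] 174
   rect [0.3082 0.31  ] [0.0215 0.0372] 85.6
   rect [0.307  0.3096] [0.0224 0.0406] 81.2
wood [0.6298 0.0078 0.0117] gap0.0011 [345.7 273.9] 2305 [265.6 230.1] 1856
   rect [0.6371 0.0036] [0.104  0.1734] 9.9
   rect [0.6271 0.0127] [0.094  0.1813] 10.1
metal [0.584  0.2827 0.0135] gap0.0016 [424.8 223.4] 3765 [251.4 317.2] 8
   rect [0.584  0.2847] [0.1738 0.2284] 6.8
   rect [0.5816 0.2869] [0.0149 0.0045] 80.7
```

Heights and sizes agree with the text. Next I'll write a helper that converts a target pose into tool-axis units, locate the bystanders and the black decoy, then go look closely at the tubs.

```bash
cat > plan.py <<'E'
import sys,numpy as np
from cell import arm
from scipy.spatial.transform import Rotation as R
o=arm.observe(); M=R.from_rotvec(o["ee_rot"]).as_matrix(); p=o["position"]
yaw=np.degrees(np.arctan2(M[1,0],M[0,0]))
print("t%.1f"%o["clock"],"at",p.round(4),"yaw%.2f"%yaw,"tilt%.2f"%np.degrees(np.arccos(-M[2,2])),"F",o["force"].round(1),"w%.3f g%.1f"%(o["width"],o["gripper_force"]),"j7 %.2f"%o["joints"][6])
if len(sys.argv)>4:
    x,y,z,th=map(float,sys.argv[1:5]); d=np.array([x,y,z])-p
    dt=(th-yaw+180)%360-180; a=np.radians(th)
    print("turn tool z total units %.2f"%(-np.radians(dt)/.12), "then slide total units",(np.array([np.cos(a)*d[0]+np.sin(a)*d[1],np.sin(a)*d[0]-np.cos(a)*d[1],-d[2]])/.3).round(3))
E
python3 plan.py .42 -.22 .28 10; python3 - <<'E'
exec(open("m1.py").read().split("for name")[0])
for n,f,a,b in(("black",lambda h:h[...,2]<45,(205,220),(408,192)),("cap",lambda h:(h[...,0]>20)&(h[...,0]<32)&(h[...,1]>180),(114,306),(341,104)),("pot",lambda h:(h[...,0]<11)&(h[...,1]>160),(474,184),(241,395))):
    (ca,na,_),(cb,nb,_)=blob(f(s),a),blob(f(t),b); print(n,tri(S,ca,T,cb),na,nb)
E
```

```text
t0.1 at [ 0.1922 -0.5943  0.2261] yaw17.92 tilt0.07 F [-0.5  0.2 -0.6] w0.997 g0.0 j7 -0.08
turn tool z total units 1.15 then slide total units [ 0.965 -1.097 -0.18 ]
black (array([ 0.28744713, -0.20510552,  0.01588234]), np.float64(0.0029340167894784746)) 853 197
cap (array([ 0.53725456, -0.48157804,  0.09626383]), np.float64(0.004345256078573638)) 645 169Traceback (most recent call last):
  File "<stdin>", line 3, in <module>
  File "vis.py", line 29, in blob
    i=min(best,key=lambda i:np.hypot(*(ce[i]-near)))
ValueError: min() iterable argument is empty
```

```bash
python3 -m pendant '{"slide":[[0,0,-0.09],[0,0,-0.09]],"dr":[[0,0,0.6],[0,0,0.55]],"claw":[1,1]}' && python3 -m pendant '{"slide":[[0.1,-0.11,0],[0.1,-0.11,0],[0.1,-0.11,0],[0.1,-0.11,0],[0.1,-0.11,0],[0.1,-0.11,0],[0.1,-0.11,0],[0.1,-0.11,0],[0.1,-0.11,0],[0.06,-0.1,0]],"dr":[[0,0,0],[0,0,0],[0,0,0],[0,0,0],[0,0,0],[0,0,0],[0,0,0],[0,0,0],[0,0,0],[0,0,0]],"claw":[1,1,1,1,1,1,1,1,1,1]}' && python3 -m pendant '{"slide":[[0,0,0],[0,0,0],[0,0,0]],"dr":[[0,0,0],[0,0,0],[0,0,0]],"claw":[1,1,1]}'; python3 plan.py .42 -.22 .28 10; cat > snap.py <<'E'
import sys,json,cv2
from cell import arm
n=sys.argv[1]; c=arm.calibration("wrist"); im=arm.get_image("wrist")
cv2.imwrite(f"pics/{n}.png",im[:,:,::-1]); json.dump({k:v.tolist() for k,v in c.items()},open(f"pics/{n}.json","w"))
E
python3 snap.py w1
```

```text
clock: 0.35
position: [0.192, -0.594, 0.2803]
ee_rot: [-3.127, -0.27, 0.001]
force: [0.5, 0.4, -0.3]
width: 0.999
gripper_force: 0.0
clock: 1.35
position: [0.4205, -0.2201, 0.2807]
ee_rot: [-3.129, -0.277, -0.001]
force: [0.4, -0.5, -0.6]
width: 1.0
gripper_force: 0.0
clock: 1.65
position: [0.4185, -0.2237, 0.2806]
ee_rot: [3.129, 0.272, -0.001]
force: [-0.2, 0.1, -0.0]
width: 1.003
gripper_force: 0.0
t1.6 at [ 0.4185 -0.2237  0.2806] yaw9.93 tilt0.04 F [-0.2  0.1 -0. ] w1.003 g0.0 j7 -1.06
turn tool z total units -0.01 then slide total units [ 0.007 -0.011  0.002]
```

View pics/w1.png

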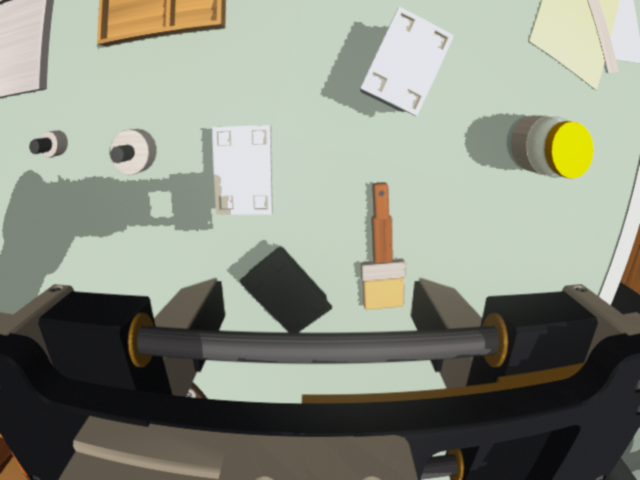

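The wrist view shows the shallow tub at (242,170), the deep tub at (407,62), the wide brush at (382,245), the weights at (45,145) and (128,152), and the black decoy at (285,290). I'll measure the lids and brush here and compare them with the other views.

```bash
cat > m2.py <<'E'
import sys,json
from vis import *
def load(n):
    return Cam(json.load(open(f"pics/{n}.json")),True) if "K" in json.load(open(f"pics/{n}.json")) else None, cv2.imread(f"pics/{n}.png")
def fix(c): return {k:np.array(v) for k,v in c.items()}
def view(n): return Cam(fix(json.load(open(f"pics/{n}.json"))),True),cv2.cvtColor(cv2.imread(f"pics/{n}.png"),cv2.COLOR_BGR2HSV).astype(int)
hand=lambda h:(h[...,0]>3)&(h[...,0]<17)&(h[...,1]>125)
bris=lambda h:(h[...,0]>16)&(h[...,0]<24)&(h[...,1]>75)&(h[...,2]>150)
lid=lambda h:(h[...,1]<16)&(h[...,2]>140)|(h[...,0]>100)&(h[...,1]<25)&(h[...,2]>110)
dark=lambda h:(h[...,2]<100)&(h[...,1]<80)
def rect(C,k,z):
    r=cv2.minAreaRect(np.array([C.plane(p,z)[:2] for p in k],np.float32)); c,(w,h),a=r
    if w<h: w,h,a=h,w,a+90
    return np.round(c,4),round(w,4),round(h,4),round((a+90)%180-90,1)
E
python3 - <<'E'
from m2 import *
C,h=view("w1")
for p in((242,170),(218,200),(407,62),(385,225),(385,292),(384,271),(135,150),(120,152),(300,150)): print(p,h[p[1],p[0]],end=' ')
print()
for n,f,p,z in(("shallow",lid,(242,170),.04),("deep",lid,(407,62),.063),("hand",hand,(382,225),.012),("bris",bris,(384,292),.012),("bigpost",dark,(121,153),.056)):
    c,a,k=blob(f(h),p); print(n,c.round(1),a,rect(C,k,z),"cen",C.plane(c,z).round(4))
E
```

```text
(242, 170) [110   7 233] (218, 200) [ 23  32 173] (407, 62) [115   7 234] (385, 225) [ 12 149 161] (385, 292) [ 22 111 227] (384, 271) [ 14  22 216] (135, 150) [ 17  19 212] (120, 152) [20  8 90] (300, 150) [ 56  19 212] 
shallow [243.8 167. ] 4853 (array([ 0.4347, -0.1387]), 0.1005, 0.0666, 9.6) cen [ 0.4388 -0.141   0.04  ]
deep [406.9  61. ] 5573 (array([ 0.5813, -0.29  ]), 0.0999, 0.0663, -14.0) cen [ 0.5794 -0.2887  0.063 ]
hand [381.8 226.2] 1184 (array([ 0.3949, -0.3085]), 0.0982, 0.0215, 14.7) cen [ 0.3922 -0.3091  0.012 ]
bris [383.5 293.2] 1121 (array([ 0.3048, -0.3322]), 0.0516, 0.0412, -74.9) cen [ 0.3053 -0.332   0.012 ]
bigpost [122.  153.2] 302 (array([0.4383, 0.0009]), 0.0306, 0.0171, -77.8) cen [0.4383 0.0006 0.056 ]
```

```bash
python3 plan.py .4347 -.1385 .10 9.8
```

```text
t1.7 at [ 0.4184 -0.2239  0.2806] yaw9.89 tilt0.04 F [ 0.2  0.  -0.5] w1.003 g0.0 j7 -1.06
turn tool z total units 0.01 then slide total units [ 0.102 -0.271  0.602]
```

```bash
python3 -m pendant '{"slide":[[0.034,-0.09,0.1],[0.034,-0.09,0.1],[0.034,-0.091,0.1],[0,0,0.12],[0,0,0.1],[0,0,0.08],[0,0,0],[0,0,0],[0,0,0]],"dr":[[0,0,0],[0,0,0],[0,0,0],[0,0,0],[0,0,0],[0,0,0],[0,0,0],[0,0,0],[0,0,0]],"claw":[1,1,1,1,1,1,1,1,1]}' 20; python3 plan.py .4347 -.1385 .017 9.8; python3 snap.py w2; python3 - <<'E'
from m2 import *
C,h=view("w2")
c,a,k=blob(lid(h),C.pix((.4347,-.1385,.04))); print(c,a,rect(C,k,.04),k.min(0),k.max(0))
E
```

```text
clock: 2.6
position: [0.4359, -0.1379, 0.102]
ee_rot: [3.129, 0.272, 0.003]
force: [-0.5, 0.4, 0.1]
width: 1.001
gripper_force: 0.0
t2.6 at [ 0.4359 -0.1379  0.102 ] yaw9.95 tilt0.12 F [-0.5  0.4  0.1] w1.001 g0.0 j7 -1.34
turn tool z total units 0.02 then slide total units [-0.004  0.001  0.283]
[331.01164659 241.60040161] 7470 (array([ 0.4348, -0.1388]), 0.0993, 0.0655, 9.7) [261 178] [369 324]
```

View pics/w2.png

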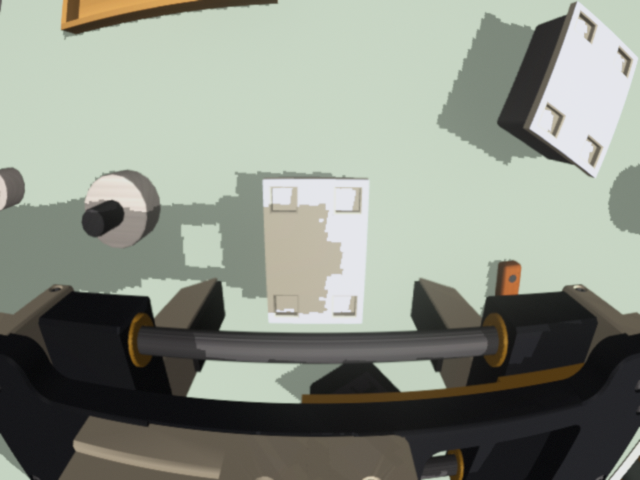

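The tub sits between the open fingers at (316,250) and its position is unchanged at (.4348,-.1388). I'll descend and close.

```bash
python3 -m pendant '{"slide":[[-0.004,0.002,0.1],[0,0,0.1],[0,0,0.06],[0,0,0.023],[0,0,0],[0,0,0]],"dr":[[0,0,0],[0,0,0],[0,0,0],[0,0,0],[0,0,0],[0,0,0]],"claw":[1,1,1,1,1,1]}' 20; python3 plan.py; python3 -m pendant '{"slide":[[0,0,0],[0,0,0],[0,0,0],[0,0,0],[0,0,0],[0,0,0],[0,0,0],[0,0,0]],"dr":[[0,0,0],[0,0,0],[0,0,0],[0,0,0],[0,0,0],[0,0,0],[0,0,0],[0,0,0]],"claw":[0.5,0.5,0.5,0.5,0.5,0.5,0.5,0.5]}' 20; python3 plan.py
```

```text
clock: 3.25
position: [0.4349, -0.1383, 0.0169]
ee_rot: [3.129, 0.274, 0.002]
force: [-0.3, -0.3, 0.0]
width: 1.0
gripper_force: 0.0
t3.2 at [ 0.4349 -0.1383  0.0169] yaw10.00 tilt0.10 F [-0.3 -0.3  0. ] w1.000 g0.0 j7 -1.41
clock: 4.05
position: [0.4341, -0.138, 0.0161]
ee_rot: [3.129, 0.274, 0.0]
force: [-0.6, -0.1, 6.5]
width: 0.696
gripper_force: 20.0
t4.0 at [ 0.4341 -0.138   0.0161] yaw10.01 tilt0.02 F [-0.6 -0.1  6.5] w0.696 g20.0 j7 -1.41
```

```bash
python3 -m pendant '{"slide":[[0,0,-0.05],[0,0,-0.1],[0,0,-0.1],[0,0,-0.1],[0,0,-0.08],[0,0,0],[0,0,0],[0,0,0]],"dr":[[0,0,0],[0,0,0],[0,0,0],[0,0,0.9],[0,0,0.9],[0,0,0.9],[0,0,0.8],[0,0,0]],"claw":[0.5,0.5,0.5,0.5,0.5,0.5,0.5,0.5]}' 20; python3 plan.py .5813 -.290 .145 -14.1
```

```text
clock: 4.85
position: [0.4337, -0.138, 0.1448]
ee_rot: [3.118, -0.387, -0.0]
force: [-0.4, -0.1, -1.6]
width: 0.692
gripper_force: 20.0
t4.8 at [ 0.4337 -0.138   0.1448] yaw-14.14 tilt0.02 F [-0.4 -0.1 -1.6] w0.692 g20.0 j7 -1.70
turn tool z total units -0.01 then slide total units [ 0.601  0.372 -0.001]
```

```bash
python3 -m pendant '{"slide":[[0.1,0.062,0],[0.1,0.062,0],[0.1,0.062,0],[0,0,0],[0,0,0],[0,0,0]],"dr":[[0,0,0],[0,0,0],[0,0,0],[0,0,0],[0,0,0],[0,0,0]],"claw":[0.5,0.5,0.5,0.5,0.5,0.5]}' 20; python3 snap.py w3;  python3 plan.py .5813 -.290 .145 -14.1;python3 - <<'E'
from m2 import *
from cell import arm
C,h=view("w3"); p=arm.observe()["position"]
print(C.pix(p+[0,0,.023]))
for n,q,z in(("deep",(.5813,-.29,.063),.063),("held",p+[0,0,.023],p[2]+.0235)):
    c,a,k=blob(lid(h),C.pix(q)); print(n,c,a,rect(C,k,z),k.min(0),k.max(0))
E
```

```text
clock: 5.45
position: [0.5068, -0.2131, 0.1443]
ee_rot: [-3.118, 0.381, 0.003]
force: [0.6, 0.1, -1.6]
width: 0.694
gripper_force: 20.0
t5.5 at [ 0.5069 -0.213   0.1445] yaw-13.94 tilt0.08 F [ 0.7 -0.2 -1.3] w0.690 g20.0 j7 -1.58
turn tool z total units 0.02 then slide total units [ 0.303  0.189 -0.002]
[312.55711063 326.22678881]
deep [400.54388657 111.87013082] 13683 (array([ 0.5811, -0.29  ]), 0.0995, 0.0655, -14.3) [351  34] [451 187]
held [277.08713693 313.17427386] 482 (array([ 0.5169, -0.1998]), 0.0292, 0.0051, 74.6) [241 308] [311 319]
```

View pics/w3.png

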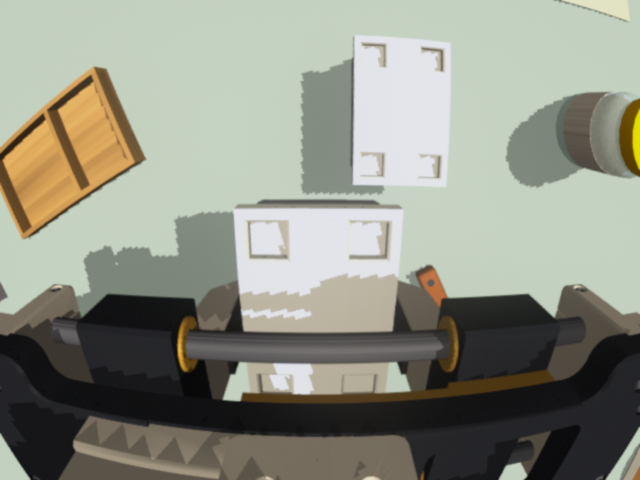

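The view shows the deep lid with corners about (353,37) to (447,185), and the held tub level with its front lid edge at row ≈210, columns 237–402. I'll work out the held tub's offset in the tool frame.

```bash
python3 - <<'E'
from m2 import *
C,h=view("w3"); p=np.array([.5069,-.2130,.1445]); z=p[2]+.0237
g=cv2.imread("pics/w3.png",0)
for u in(250,330,390):
    print(u,g[198:220,u])
a=np.radians(-14.1)
for q in((237,210),(402,210),(320,210),(248,239),(388,239),(248,223),(388,223)):
    d=C.plane(q,z)-p; print(q,(d[0]*np.cos(a)+d[1]*np.sin(a)).round(4),(d[0]*np.sin(a)-d[1]*np.cos(a)).round(4))
E
```

```text
250 [205 204 203 204 201 187 159 142 139 151 184 215 226 227 227 227 227 228
 227 227 226 221]
330 [188 147 102  85  89 104 124 136 140 152 184 219 227 227 228 227 227 227
 227 227 224 222]
390 [204 204 205 204 205 198 180 151 141 143 161 206 225 228 227 228 228 228
 227 228 228 224]
(237, 210) 0.0499 -0.0282
(402, 210) 0.0501 0.0336
(320, 210) 0.0498 0.0028
(248, 239) 0.0385 -0.0246
(388, 239) 0.0387 0.0288
(248, 223) 0.0448 -0.0242
(388, 223) 0.045 0.0285
```

The held tub appears 2.7 mm off the tool centre line in the wrist view. That could be camera calibration or a real offset, so I'll check with the scene and side cameras before placing.

```bash
python3 - <<'E'
from vis import *
from cell import arm
import json
S,T=Cam(arm.calibration("scene")),Cam(arm.calibration("side"))
p=arm.observe()["position"]; out=[]
for n,C in(("scene",S),("side",T)):
    im=arm.get_image(n)[:,:,::-1].copy(); cv2.imwrite(f"pics/{n}1.png",im)
    u=((C.pix(p+[0,0,.02])+C.pix((.581,-.29,.063)))/2).astype(int); x,y=u[0]-50,u[1]-60; print(n,x,y,C.pix(p),C.pix((.581,-.29,.063)))
    out.append(cv2.resize(im[y:y+120,x:x+100],(400,480),interpolation=cv2.INTER_CUBIC))
cv2.imwrite("pics/c2.png",np.hstack(out))
E
```

```text
scene 171 200 [230.14706487 233.15603223] [214.65304865 294.82310322]
side 271 83 [331.84214279 144.27823859] [310.54582577 148.21567633]
```

View pics/c2.png

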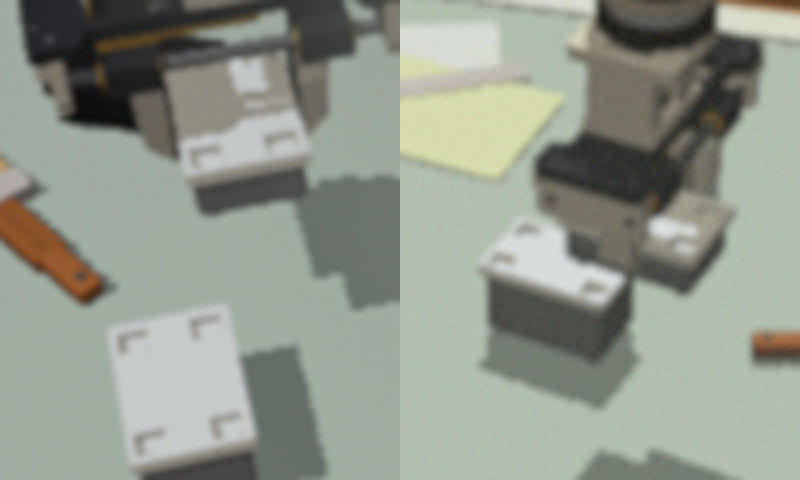

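Scene crop (left): the held lid's front corners are at crop (183,177) and (312,157), the deep lid's at (132,466), (256,440), (108,328) and (228,306).

```bash
python3 - <<'E'
from vis import *
from cell import arm
S=Cam(arm.calibration("scene")); p=np.array([.5069,-.2130,.1445]); a=np.radians(-14.1)
P=lambda c,z:S.plane((171+c[0]/4-.375,200+c[1]/4-.375),z)
tf=lambda d:(np.array([d[0]*np.cos(a)+d[1]*np.sin(a),d[0]*np.sin(a)-d[1]*np.cos(a)])*1000).round(1)
A,B=P((183,177),.168),P((312,157),.168); print("held front",tf(A-p),tf(B-p),"len",np.linalg.norm(A-B).round(4), "len at .163",np.linalg.norm(P((183,177),.163)-P((312,157),.163)).round(4))
D=[P(c,.063) for c in((132,466),(256,440),(228,306),(108,328))]; c=np.mean(D,0); print("deep",c.round(4),[round(np.linalg.norm(D[i]-D[i-1]),4) for i in range(4)])
print("front mid rel deep expected",tf((A+B)/2-p))
g=cv2.imread("pics/w3.png",0)
for r in(215,230,255): print(r,g[r,228:244],g[r,394:410])
E
```

```text
held front [51.2 33.4] [ 54.7 -31.7] len 0.0653 len at .163 0.0657
deep [ 0.5835 -0.2883  0.063 ] [np.float64(0.0982), np.float64(0.0625), np.float64(0.0972), np.float64(0.0642)]
front mid rel deep expected [53.   0.8]
215 [138 137 138 137 140 166 212 227 227 227 227 228 227 227 227 227] [228 228 228 228 228 228 228 227 222 211 205 205 205 205 205 205]
230 [136 137 137 136 138 144 173 215 226 227 227 227 227 227 227 227] [227 228 228 228 228 228 227 223 211 206 206 205 204 205 205 204]
255 [135 134 134 135 135 136 136 149 187 216 226 227 227 227 227 227] [227 227 227 228 228 225 211 204 204 204 204 204 204 204 203 204]
```

The scene and wrist views, each taken relative to itself, agree on a TCP target of about (.5805,-.287). I'll go there above the deep tub and compare front corners.

```bash
python3 plan.py .5805 -.287 .110 -14.2
```

```text
t5.6 at [ 0.5072 -0.2132  0.1448] yaw-13.96 tilt0.03 F [ 1.2  0.9 -1.1] w0.693 g20.0 j7 -1.58
turn tool z total units 0.03 then slide total units [0.297 0.179 0.116]
```

```bash
python3 -m pendant '{"slide":[[0.1,0.06,0],[0.1,0.06,0],[0.08,0.05,0.03],[0.017,0.009,0.04],[0,0,0.046],[0,0,0],[0,0,0],[0,0,0]],"dr":[[0,0,0.03],[0,0,0],[0,0,0],[0,0,0],[0,0,0],[0,0,0],[0,0,0],[0,0,0]],"claw":[0.5,0.5,0.5,0.5,0.5,0.5,0.5,0.5]}' 20;  python3 plan.py .5805 -.287 .110 -14.2; python3 snap.py w4
```

```text
clock: 6.4
position: [0.5809, -0.2872, 0.1107]
ee_rot: [-3.117, 0.388, -0.001]
force: [0.2, -0.4, -0.9]
width: 0.695
gripper_force: 20.0
t6.4 at [ 0.5809 -0.2872  0.1107] yaw-14.21 tilt0.03 F [ 0.2 -0.4 -0.9] w0.695 g20.0 j7 -1.51
turn tool z total units -0.00 then slide total units [-0.001 -0.     0.002]
```

View pics/w4.png

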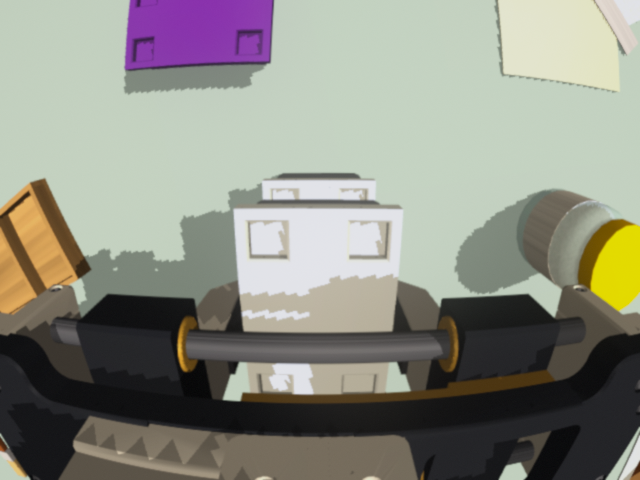

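The deep lid's front edge (263–376, row ≈181) is centred under the held tub's front edge (235–403, row ≈209). I'll quantify it.

```bash
python3 - <<'E'
from m2 import *
C,_=view("w4"); g=cv2.imread("pics/w4.png",0).astype(float); p=np.array([.5809,-.2872,.1107]); a=np.radians(-14.21)
tf=lambda d:(np.array([d[0]*np.cos(a)+d[1]*np.sin(a),d[0]*np.sin(a)-d[1]*np.cos(a)])*1000).round(1)
def edge(v,lo,thr): # subpixel crossing
    i=[k for k in range(len(v)-1) if (v[k]-thr)*(v[k+1]-thr)<=0 and v[k]!=v[k+1]]; return [round(lo+k+(thr-v[k])/(v[k+1]-v[k]),2) for k in i]
for r in(184,186,190,213,220): print(r,"L",edge(g[r,225:275],225,180),"R",edge(g[r,365:412],365,217))
for u in(300,340): print(u,edge(g[165:215,u],165,185), edge(g[165:215,u],165,200))
for q,z in(((262.7,181),.063),((376.3,181),.063),((235,208.5),.1344),((402.5,208.5),.1344)): print(q,tf(C.plane(q,z)-p))
E
```

```text
184 L [np.float64(256.48), np.float64(261.42)] R [np.float64(375.33)]
186 L [np.float64(256.42), np.float64(261.55)] R [np.float64(375.33)]
190 L [np.float64(231.35), np.float64(246.86), np.float64(247.2), np.float64(261.73)] R [np.float64(368.56), np.float64(375.2)]
213 L [np.float64(233.17)] R [np.float64(402.5)]
220 L [np.float64(233.55)] R [np.float64(391.14), np.float64(402.1)]
300 [np.float64(171.71), np.float64(179.71), np.float64(198.5), np.float64(207.69)] [np.float64(171.0), np.float64(171.0), np.float64(180.12), np.float64(198.19), np.float64(208.15)]
340 [np.float64(171.67), np.float64(179.73), np.float64(198.62), np.float64(208.0), np.float64(208.0)] [np.float64(170.8), np.float64(180.12), np.float64(198.3), np.float64(208.44)]
(262.7, 181) [ 49.6 -28.8]
(376.3, 181) [49.7 34.9]
(235, 208.5) [ 50.5 -29.1]
(402.5, 208.5) [50.5 33.8]
```

Residual is about 0.5 mm each way. I'll correct it and lower gently.

```bash
python3 -m pendant '{"slide":[[-0.002,0.0015,0.04],[0,0,0.04],[0,0,0.018],[0,0,0.006],[0,0,0.006],[0,0,0.006],[0,0,0.003],[0,0,0]],"dr":[[0,0,0],[0,0,0],[0,0,0],[0,0,0],[0,0,0],[0,0,0],[0,0,0],[0,0,0]],"claw":[0.5,0.5,0.5,0.5,0.5,0.5,0.5,0.5]}' 20;  python3 plan.py
```

```text
clock: 7.25
position: [0.5804, -0.2882, 0.0744]
ee_rot: [3.117, -0.39, 0.0]
force: [0.3, 0.5, -0.9]
width: 0.693
gripper_force: 20.0
t7.2 at [ 0.5804 -0.2882  0.0744] yaw-14.26 tilt0.01 F [ 0.3  0.5 -0.9] w0.693 g20.0 j7 -1.51
```

The feet are in the recesses with no force, so I'll lower until contact and release.

```bash
python3 -m pendant '{"slide":[[0,0,0.003],[0,0,0],[0,0,0]],"dr":[[0,0,0],[0,0,0],[0,0,0]],"claw":[0.5,0.5,0.5]}' 20;python3 -m pendant '{"slide":[[0,0,0.003],[0,0,0],[0,0,0]],"dr":[[0,0,0],[0,0,0],[0,0,0]],"claw":[0.5,0.5,0.5]}' 20;  python3 plan.py
```

```text
clock: 7.55
position: [0.5805, -0.2883, 0.0742]
ee_rot: [3.117, -0.39, 0.001]
force: [-2.4, 1.4, 5.0]
width: 0.695
gripper_force: 20.0
clock: 7.85
position: [0.5806, -0.2884, 0.0741]
ee_rot: [3.117, -0.39, 0.002]
force: [-5.3, 2.5, 13.2]
width: 0.695
gripper_force: 20.0
t7.8 at [ 0.5806 -0.2884  0.0741] yaw-14.27 tilt0.07 F [-5.3  2.5 13.2] w0.695 g20.0 j7 -1.51
```

```bash
python3 -m pendant '{"slide":[[0,0,-0.005],[0,0,0],[0,0,0],[0,0,0],[0,0,-0.05],[0,0,-0.1],[0,0,-0.14],[0,0,-0.14],[0,0,-0.14]],"dr":[[0,0,0],[0,0,0],[0,0,0],[0,0,0],[0,0,0],[0,0,0],[0,0,0],[0,0,0],[0,0,0]],"claw":[1,1,1,1,1,1,1,1,1]}' 20;  python3 plan.py .375 -.312 .10 14.9; python3 snap.py w5; python3 - <<'E'
from m2 import *
C,h=view("w5")
q=C.pix((.5806,-.289,.098)); print(q)
c,a,k=blob(lid(h),q); print(c,a,rect(C,k,.098),k.min(0),k.max(0))
E
```

```text
clock: 8.75
position: [0.5801, -0.2881, 0.2479]
ee_rot: [3.117, -0.39, 0.001]
force: [0.6, -0.6, 0.2]
width: 1.002
gripper_force: 0.0
t8.8 at [ 0.5801 -0.2881  0.2479] yaw-14.26 tilt0.05 F [ 0.6 -0.6  0.2] w1.002 g0.0 j7 -1.49
turn tool z total units -4.24 then slide total units [-0.681 -0.099  0.493]
[315.97208665 218.93337049]
[317.49641387 212.95167549] 8505 (array([ 0.583, -0.291]), 0.1022, 0.0662, -14.4) [279 156] [357 271]
```

View pics/w5.png

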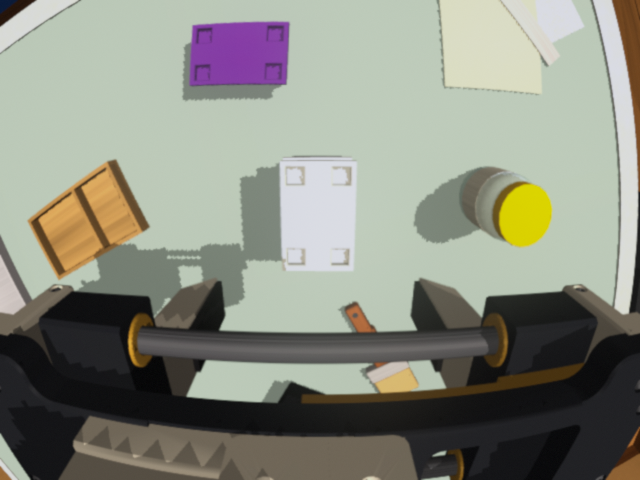

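The stack is square (lid at (318,213), yaw −14.4°), with only the front rim of the deep lid showing evenly. Next is the wide brush, at grip point (.3775,-.3128).

```bash
python3 -m pendant '{"slide":[[0,0,0],[0,0,0],[0,0,0],[0,0,0],[0,0,0]],"dr":[[0,0,-0.9],[0,0,-0.9],[0,0,-0.9],[0,0,-0.9],[0,0,-0.64]],"claw":[0.6,0.6,0.6,0.6,0.6]}' 20; python3 -m pendant '{"slide":[[-0.11,-0.015,0],[-0.11,-0.015,0],[-0.11,-0.015,0.05],[-0.11,-0.015,0.1],[-0.11,-0.015,0.12],[-0.12,-0.02,0.12],[0,0,0.1],[0,0,0],[0,0,0]],"dr":[[0,0,0],[0,0,0],[0,0,0],[0,0,0],[0,0,0],[0,0,0],[0,0,0],[0,0,0],[0,0,0]],"claw":[0.6,0.6,0.6,0.6,0.6,0.6,0.6,0.6,0.6]}' 20; python3 plan.py .3775 -.3128 .005 14.9; python3 snap.py w6; python3 - <<'E'
from m2 import *
C,h=view("w6")
for n,f,q in(("hand",hand,(.395,-.3085,.012)),("bris",bris,(.305,-.332,.012))):
    c,a,k=blob(f(h),C.pix(q)); print(n,c,a,rect(C,k,.012),k.min(0),k.max(0))
E
```

```text
clock: 9.3
position: [0.5803, -0.2882, 0.2459]
ee_rot: [3.114, 0.414, 0.001]
force: [0.7, -0.1, 0.8]
width: 0.63
gripper_force: 0.0
clock: 10.2
position: [0.3807, -0.3123, 0.0999]
ee_rot: [3.115, 0.408, 0.001]
force: [1.2, -0.4, 0.5]
width: 0.6
gripper_force: 0.0
t10.2 at [ 0.3807 -0.3123  0.0999] yaw14.92 tilt0.05 F [ 1.2 -0.4  0.5] w0.600 g0.0 j7 -0.85
turn tool z total units 0.00 then slide total units [-0.011 -0.001  0.316]
hand [314.91277419 222.52412903] 3875 (array([ 0.3948, -0.3087]), 0.098, 0.0221, 14.7) [299 149] [331 286]
bris [314.75203252 321.79065041] 492 (array([ 0.3169, -0.3292]), 0.0519, 0.0163, -75.0) [281 314] [349 332]
```

```bash
python3 -m pendant '{"slide":[[-0.01,0,0.1],[0,0,0.1],[0,0,0.08],[0,0,0.037],[0,0,0],[0,0,0],[0,0,0]],"dr":[[0,0,0],[0,0,0],[0,0,0],[0,0,0],[0,0,0],[0,0,0],[0,0,0]],"claw":[0.6,0.6,0.6,0.6,0.6,0.6,0.6]}' 20; python3 -m pendant '{"slide":[[0,0,0],[0,0,0],[0,0,0],[0,0,0],[0,0,0],[0,0,0],[0,0,-0.06],[0,0,-0.1],[0,0,-0.1],[0,0,-0.1]],"dr":[[0,0,0],[0,0,0],[0,0,0],[0,0,0],[0,0,0],[0,0,0],[0,0,0],[0,0,0],[0,0,0],[0,0,0]],"claw":[0.1,0.1,0.1,0.1,0.1,0.1,0.1,0.1,0.1,0.1]}' 20; python3 plan.py .55 .28 .20 97
```

```text
clock: 10.95
position: [0.3779, -0.3136, 0.0052]
ee_rot: [3.113, 0.407, 0.003]
force: [1.2, 0.3, 0.1]
width: 0.601
gripper_force: 0.0
clock: 11.95
position: [0.3764, -0.3128, 0.1127]
ee_rot: [-3.115, -0.407, 0.001]
force: [-0.0, -0.7, -0.2]
width: 0.259
gripper_force: 20.0
t11.9 at [ 0.3764 -0.3128  0.1127] yaw14.89 tilt0.04 F [-0.  -0.7 -0.2] w0.259 g20.0 j7 -0.84
turn tool z total units -11.94 then slide total units [ 1.891  0.815 -0.291]
```

The brush is gripped at 23.8 mm. I'll turn it, carry it toward the metal tray and measure the tray from the wrist.

```bash
python3 -m pendant '{"slide":[[0,0,-0.1],[0,0,-0.1],[0,0,-0.1],[0,0,-0.1],[0,0,-0.05],[0,0,0],[0,0,0],[0,0,0],[0,0,0],[0,0,0]],"dr":[[0,0,-1],[0,0,-1],[0,0,-1],[0,0,-1],[0,0,-1],[0,0,-1],[0,0,-1],[0,0,-1],[0,0,-1],[0,0,-1]],"claw":[0.1,0.1,0.1,0.1,0.1,0.1,0.1,0.1,0.1,0.1]}' 20; python3 -m pendant '{"slide":[[0,0,0],[0,0,0],[0.137,0.051,0],[0.137,0.051,0],[0.137,0.051,0],[0.137,0.051,0],[0.137,0.051,0],[0.137,0.051,0]],"dr":[[0,0,-1],[0,0,-0.94],[0,0,0],[0,0,0],[0,0,0],[0,0,0],[0,0,0],[0,0,0]],"claw":[0.1,0.1,0.1,0.1,0.1,0.1,0.1,0.1]}' 20;python3 -m pendant '{"slide":[[0.137,0.051,0],[0.137,0.051,0],[0.137,0.051,0],[0.137,0.051,0],[0.137,0.051,0],[0.137,0.051,0],[0,0,0],[0,0,0],[0,0,0]],"dr":[[0,0,0],[0,0,0],[0,0,0],[0,0,0],[0,0,0],[0,0,0],[0,0,0],[0,0,0],[0,0,0]],"claw":[0.1,0.1,0.1,0.1,0.1,0.1,0.1,0.1,0.1]}' 20; python3 plan.py .55 .28 .20 97; python3 snap.py w7
```

```text
clock: 12.95
position: [0.3764, -0.3129, 0.2466]
ee_rot: [-2.336, -2.1, 0.0]
force: [0.7, 0.8, -0.8]
width: 0.257
gripper_force: 20.0
clock: 13.75
position: [0.4377, -0.0555, 0.2468]
ee_rot: [2.082, 2.352, -0.0]
force: [1.1, -0.3, -0.5]
width: 0.265
gripper_force: 20.0
clock: 14.65
position: [0.4989, 0.1977, 0.2464]
ee_rot: [2.083, 2.351, -0.002]
force: [0.2, -0.7, -0.8]
width: 0.259
gripper_force: 20.0
t14.7 at [0.4989 0.1977 0.2464] yaw96.93 tilt0.08 F [ 0.2 -0.7 -0.8] w0.259 g20.0 j7 -0.62
turn tool z total units -0.01 then slide total units [0.252 0.203 0.155]
```

View pics/w7.png

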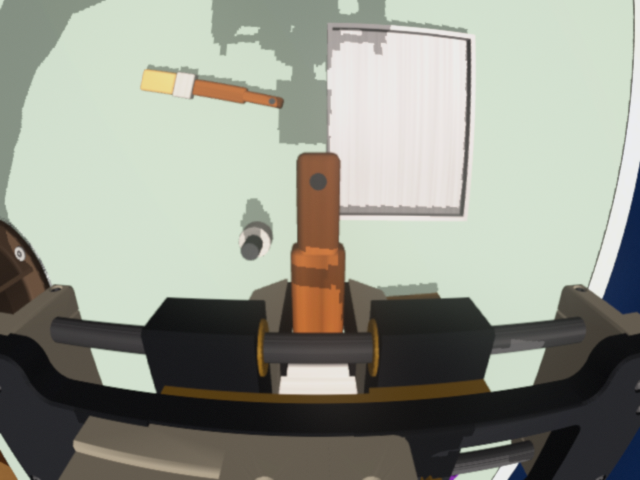

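The view shows the metal tray with its outer rim corners at about (329,24), (475,36) and (465,218), the fourth corner partly behind the held brush. The narrow brush lies at (210,88) and the small weight at (253,242).

```bash
python3 - <<'E'
from m2 import *
C,h=view("w7")
A,B,D=[C.plane(q,.018)[:2] for q in((329,24),(475,36),(465,218))]
print("x side",np.linalg.norm(A-B),"y side",np.linalg.norm(B-D),"centre",(A+D)/2,"y dir",np.degrees(np.arctan2(*(B-D)[::-1])),"x dir",np.degrees(np.arctan2(*(B-A)[::-1])))
m=(h[...,0]>120)|(h[...,1]<14); m=cv2.morphologyEx(m.astype(np.uint8),cv2.MORPH_OPEN,np.ones((3,3)))
c,a,k=blob(m,(400,120)); print(c,a,k.min(0),k.max(0),rect(C,k,.015))
for n,f,q in(("hand",hand,(235,93)),("bris",bris,(158,81))):
    c,a,k=blob(f(h),q); print(n,c,a,rect(C,k,.012),k.min(0),k.max(0))
c,a,k=blob(dark(h),(251,247)); print("small post",c,a,C.plane(c,.05))
E
```

```text
x side 0.15814938881228083 y side 0.20483731466101587 centre [0.57675171 0.28978191] y dir 96.10587334369909 x dir 6.939658330779142
[398.74166317 119.54470407] 21441 [327  33] [465 206] (array([0.5718, 0.2925]), 0.1872, 0.1493, -82.5)
hand [230.4708134   92.84497608] 1045 (array([0.3992, 0.299 ]), 0.0964, 0.0158, -6.8) [193  80] [280 106]
bris [155.29427793  81.70027248] 367 (array([0.3078, 0.3096]), 0.041, 0.0242, -6.7) [141  69] [175  93]
small post [253.58888889 242.07777778] 180 [0.43851697 0.15172779 0.05      ]
```

```bash
python3 - <<'E'
from vis import *
from cell import arm
S,T=Cam(arm.calibration("scene")),Cam(arm.calibration("side"))
a=[(431.1,192.3),(475.7,220.7),(419.6,256.9),(375.9,222.9)]; b=[(209,361),(284,363),(296,285),(228,282)]
# order scene: back(-x,+y)?; print both
P=[S.plane(q,.018)[:2] for q in a]; Q=[T.plane(q,.018)[:2] for q in b]
print(np.round(P,3).tolist(),np.mean(P,0)); print(np.round(Q,3).tolist(),np.mean(Q,0))
for i,j in((0,1),(1,0),(2,3),(3,2)): print(i,j,tri(S,a[i],T,b[j]))
E
python3 plan.py .548 .284 .10 97
```

```text
[[0.494, 0.38], [0.648, 0.401], [0.679, 0.189], [0.523, 0.17]] [0.5857051 0.2850229]
[[0.634, 0.414], [0.482, 0.383], [0.509, 0.172], [0.665, 0.2]] [0.57255432 0.29227042]
0 1 (array([0.48588322, 0.38266729, 0.01350288]), np.float64(0.007465205872196424))
1 0 (array([0.63899116, 0.40961069, 0.00891737]), np.float64(0.004051575509299084))
2 3 (array([0.66985202, 0.19446208, 0.00902465]), np.float64(0.004956314108117589))
3 2 (array([0.51336798, 0.17228304, 0.01336572]), np.float64(0.00972967579109421))
t14.7 at [0.499  0.1973 0.2465] yaw96.88 tilt0.07 F [-0.6 -0.1 -1.2] w0.259 g20.0 j7 -0.62
turn tool z total units -0.02 then slide total units [0.267 0.197 0.488]
```

```bash
python3 - <<'E'
from vis import *
from cell import arm
S,T=Cam(arm.calibration("scene")),Cam(arm.calibration("side"))
print(tri(S,(474,184),T,(241,395)))
E
python3 plan.py .5388 .298 .10 97
```

```text
(array([0.54248097, 0.48664712, 0.03872035]), np.float64(0.0038825477733506085))
t14.7 at [0.499  0.1973 0.2465] yaw96.88 tilt0.07 F [-0.6 -0.1 -1.2] w0.259 g20.0 j7 -0.62
turn tool z total units -0.02 then slide total units [0.317 0.173 0.488]
```

```bash
python3 - <<'E'
from vis import *
from cell import arm
S,T=Cam(arm.calibration("scene")),Cam(arm.calibration("side"))
for q in((470,153),(484,141),(492,154)): print("scene",S.plane(q,.17).round(3))
for q in((229,344),(249,350),(240,368)): print("side",T.plane(q,.17).round(3))
E
python3 -m pendant '{"slide":[[0.08,0.043,0.1],[0.08,0.043,0.1],[0.08,0.043,0.1],[0.077,0.044,0.1],[0,0,0.088],[0,0,0],[0,0,0],[0,0,0]],"dr":[[0,0,0],[0,0,0],[0,0,0],[0,0,0],[0,0,0],[0,0,0],[0,0,0],[0,0,0]],"claw":[0.1,0.1,0.1,0.1,0.1,0.1,0.1,0.1]}' 20;python3 plan.py .5388 .298 .011 97
```

```text
scene [0.56  0.422 0.17 ]
scene [0.535 0.494 0.17 ]
scene [0.591 0.467 0.17 ]
side [0.561 0.463 0.17 ]
side [0.522 0.467 0.17 ]
side [0.526 0.507 0.17 ]
clock: 15.5
position: [0.54, 0.2989, 0.1023]
ee_rot: [2.083, 2.35, 0.003]
force: [0.2, -0.4, -0.9]
width: 0.258
gripper_force: 20.0
t15.5 at [0.54   0.2989 0.1023] yaw96.89 tilt0.13 F [ 0.2 -0.4 -0.9] w0.258 g20.0 j7 -0.87
turn tool z total units -0.02 then slide total units [-0.002 -0.004  0.304]
```

```bash
python3 -m pendant '{"slide":[[0,-0.004,0.1],[0,0,0.1],[0,0,0.06],[0,0,0.03],[0,0,0.014],[0,0,0],[0,0,0]],"dr":[[0,0,0],[0,0,0],[0,0,0],[0,0,0],[0,0,0],[0,0,0],[0,0,0]],"claw":[0.1,0.1,0.1,0.1,0.1,0.1,0.1]}' 20;python3 plan.py .5388 .298 .011 97
```

```text
clock: 16.2
position: [0.5385, 0.2999, 0.0105]
ee_rot: [2.082, 2.352, 0.003]
force: [-0.1, 0.2, -0.4]
width: 0.257
gripper_force: 20.0
t16.2 at [0.5385 0.2999 0.0105] yaw96.97 tilt0.11 F [-0.1  0.2 -0.4] w0.257 g20.0 j7 -0.94
turn tool z total units -0.00 then slide total units [-0.006  0.    -0.002]
```

```bash
python3 -m pendant '{"slide":[[0,0,0],[0,0,0],[0,0,0],[0,0,-0.05],[0,0,-0.1],[0,0,-0.14],[0,0,-0.14],[0,0,-0.1],[0,0,0]],"dr":[[0,0,0],[0,0,0],[0,0,0],[0,0,0],[0,0,0],[0,0,-1],[0,0,-1],[0,0,-1],[0,0,-1]],"claw":[0.5,0.5,0.5,0.5,0.5,0.5,0.5,0.5,0.5]}' 20;python3 plan.py .380 .301 .10 173.3
```

```text
clock: 17.1
position: [0.5394, 0.3016, 0.1745]
ee_rot: [1.454, 2.78, 0.011]
force: [-0.1, 0.0, -0.6]
width: 0.499
gripper_force: 0.0
t17.1 at [0.5394 0.3016 0.1745] yaw124.78 tilt0.48 F [-0.1  0.  -0.6] w0.499 g0.0 j7 -0.40
turn tool z total units -7.06 then slide total units [ 0.527 -0.064  0.248]
```

```bash
python3 -m pendant '{"slide":[[0,0,0],[0,0,0],[0,0,0],[0,0,0],[0,0,0],[0,0,0],[0,0,0],[0,0,0]],"dr":[[0,0,-1],[0,0,-1],[0,0,-1],[0,0,-1],[0,0,-1],[0,0,-1],[0,0,-1],[0,0,0]],"claw":[0.5,0.5,0.5,0.5,0.5,0.5,0.5,0.5]}' 20; python3 -m pendant '{"slide":[[0.13,-0.016,0],[0.13,-0.016,0],[0.13,-0.016,0.05],[0.13,-0.016,0.1],[0,0,0.09],[0,0,0],[0,0,0],[0,0,0]],"dr":[[0,0,-0.06],[0,0,0],[0,0,0],[0,0,0],[0,0,0],[0,0,0],[0,0,0],[0,0,0]],"claw":[0.5,0.5,0.5,0.5,0.5,0.5,0.5,0.5]}' 20; python3 plan.py .380 .301 .005 173.3; python3 snap.py w8; python3 - <<'E'
from m2 import *
C,h=view("w8")
for n,f,q in(("hand",hand,(.398,.299,.012)),("bris",bris,(.307,.310,.012))):
    c,a,k=blob(f(h),C.pix(q)); print(n,c,a,rect(C,k,.012),k.min(0),k.max(0))
E
```

```text
clock: 17.9
position: [0.5377, 0.2993, 0.169]
ee_rot: [0.199, 3.135, 0.0]
force: [-0.5, 0.6, 0.1]
width: 0.5
gripper_force: 0.0
clock: 18.7
position: [0.3818, 0.3005, 0.0976]
ee_rot: [0.195, 3.134, 0.003]
force: [0.4, 0.3, 0.1]
width: 0.5
gripper_force: 0.0
t18.7 at [0.3818 0.3005 0.0976] yaw172.89 tilt0.12 F [0.4 0.3 0.1] w0.500 g0.0 j7 0.04
turn tool z total units -0.06 then slide total units [0.006 0.001 0.309]
hand [320.99549918 253.45908347] 2444 (array([0.3995, 0.2988]), 0.0974, 0.0156, -6.4) [309 199] [332 326]
bris [324.45317919 137.60809249] 865 (array([0.3071, 0.3098]), 0.042, 0.024, -6.7) [302 100] [339 164]
```

```bash
python3 -m pendant '{"slide":[[0.006,0,0.1],[0,0,0.1],[0,0,0.08],[0,0,0.03],[0,0,0],[0,0,0],[0,0,0]],"dr":[[0,0,0],[0,0,0],[0,0,0],[0,0,0],[0,0,0],[0,0,0],[0,0,0]],"claw":[0.5,0.5,0.5,0.5,0.5,0.5,0.5]}' 20; python3 plan.py; python3 -m pendant '{"slide":[[0,0,0],[0,0,0],[0,0,0],[0,0,0],[0,0,0],[0,0,0],[0,0,-0.06],[0,0,-0.1],[0,0,-0.1],[0,0,-0.1]],"dr":[[0,0,0],[0,0,0],[0,0,0],[0,0,0],[0,0,0],[0,0,0],[0,0,0],[0,0,0],[0,0,0],[0,0,0]],"claw":[0.05,0.05,0.05,0.05,0.05,0.05,0.05,0.05,0.05,0.05]}' 20; python3 plan.py .6138 .2842 .113 97
```

```text
clock: 19.45
position: [0.3795, 0.3005, 0.0044]
ee_rot: [0.192, 3.134, 0.002]
force: [0.3, 0.0, 0.3]
width: 0.5
gripper_force: 0.0
t19.4 at [0.3795 0.3005 0.0044] yaw173.00 tilt0.11 F [0.3 0.  0.3] w0.500 g0.0 j7 -0.11
clock: 20.45
position: [0.3783, 0.2995, 0.1121]
ee_rot: [-0.19, -3.135, 0.001]
force: [0.9, 0.2, 0.0]
width: 0.192
gripper_force: 20.0
t20.4 at [0.3783 0.2995 0.1121] yaw173.05 tilt0.06 F [0.9 0.2 0. ] w0.192 g20.0 j7 0.07
turn tool z total units 11.06 then slide total units [-0.146  0.773 -0.003]
```

Gripped (17.7 mm). I'll turn, carry it over the tray's other half at tray x ≈ +34 mm, and look.

```bash
python3 -m pendant '{"slide":[[0,0,-0.1],[0,0,-0.1],[0,0,0],[0,0,0],[0,0,0],[0,0,0],[0,0,0],[0,0,0],[0,0,0],[0,0,0]],"dr":[[0,0,1],[0,0,1],[0,0,1],[0,0,1],[0,0,1],[0,0,1],[0,0,1],[0,0,1],[0,0,1],[0,0,1]],"claw":[0.05,0.05,0.05,0.05,0.05,0.05,0.05,0.05,0.05,0.05]}' 20;  python3 -m pendant '{"slide":[[0,0,0],[-0.025,0.127,0],[-0.025,0.127,0],[-0.025,0.127,0],[-0.025,0.127,0],[-0.025,0.127,0],[-0.025,0.127,0],[0,0,0],[0,0,0],[0,0,0]],"dr":[[0,0,1],[0,0,0.06],[0,0,0],[0,0,0],[0,0,0],[0,0,0],[0,0,0],[0,0,0],[0,0,0],[0,0,0]],"claw":[0.05,0.05,0.05,0.05,0.05,0.05,0.05,0.05,0.05,0.05]}' 20; python3 plan.py .6112 .2817 .011 97; python3 snap.py w9
```

```text
clock: 21.45
position: [0.3785, 0.2996, 0.171]
ee_rot: [-1.934, -2.476, 0.001]
force: [-0.2, -0.1, 0.0]
width: 0.193
gripper_force: 20.0
clock: 22.45
position: [0.6098, 0.2839, 0.171]
ee_rot: [-2.08, -2.354, 0.001]
force: [-0.2, 0.1, 0.1]
width: 0.195
gripper_force: 20.0
t22.4 at [0.6098 0.2839 0.171 ] yaw97.07 tilt0.07 F [-0.2  0.1  0.1] w0.195 g20.0 j7 -0.73
turn tool z total units 0.01 then slide total units [-0.008  0.004  0.533]
```

View pics/w9.png

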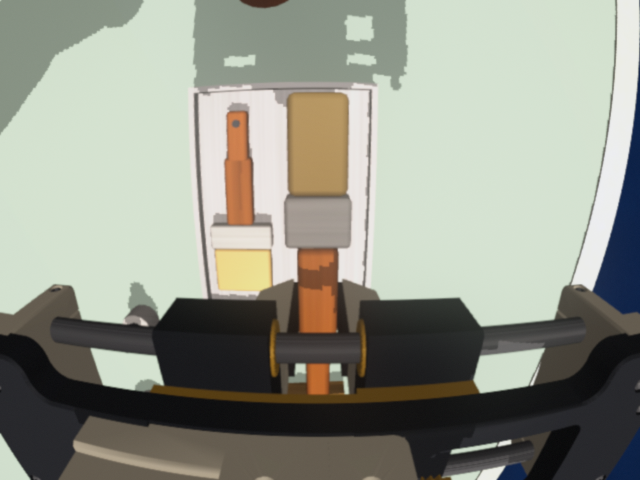

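The wide brush lies flat in the left half of the tray (212–272, 110–292), inside the walls, and the held narrow brush clears it on the right. I'll lower and release with a small opening.

```bash
python3 -m pendant '{"slide":[[-0.008,0.004,0.12],[0,0,0.12],[0,0,0.12],[0,0,0.1],[0,0,0.05],[0,0,0.024],[0,0,0],[0,0,0],[0,0,0]],"dr":[[0,0,0],[0,0,0],[0,0,0],[0,0,0],[0,0,0],[0,0,0],[0,0,0],[0,0,0],[0,0,0]],"claw":[0.05,0.05,0.05,0.05,0.05,0.05,0.05,0.05,0.05]}' 20; python3 plan.py; python3 -m pendant '{"slide":[[0,0,0],[0,0,0],[0,0,0],[0,0,-0.03],[0,0,-0.06],[0,0,-0.1],[0,0,-0.14],[0,0,-0.14],[0,0,-0.14],[0,0,0]],"dr":[[0,0,0],[0,0,0],[0,0,0],[0,0,0],[0,0,0],[0,0,0],[0,0,0],[0,0,0],[0,0,0],[0,0,0]],"claw":[0.29,0.29,0.29,0.29,0.29,0.29,0.29,0.29,0.5,0.5]}' 20; python3 plan.py .436 .147 .15 97
```

```text
clock: 23.4
position: [0.6135, 0.2816, 0.0127]
ee_rot: [2.082, 2.352, 0.004]
force: [0.4, 0.0, -1.2]
width: 0.198
gripper_force: 20.0
t23.4 at [0.6135 0.2816 0.0127] yaw96.98 tilt0.14 F [ 0.4  0.  -1.2] w0.198 g20.0 j7 -0.82
clock: 24.4
position: [0.6149, 0.2838, 0.2028]
ee_rot: [2.08, 2.351, 0.018]
force: [-0.1, 1.0, 0.1]
width: 0.417
gripper_force: 0.0
t24.4 at [0.6149 0.2838 0.2028] yaw97.00 tilt0.67 F [-0.1  1.   0.1] w0.417 g0.0 j7 -0.71
turn tool z total units 0.00 then slide total units [-0.38  -0.647  0.176]
```

```bash
python3 -m pendant '{"slide":[[-0.063,-0.108,0],[-0.063,-0.108,0],[-0.063,-0.108,0],[-0.063,-0.108,0.03],[-0.063,-0.108,0.06],[-0.063,-0.108,0.08],[0,0,0],[0,0,0],[0,0,0]],"dr":[[0,0,0],[0,0,0],[0,0,0],[0,0,0],[0,0,0],[0,0,0],[0,0,0],[0,0,0],[0,0,0]],"claw":[0.5,0.5,0.5,0.5,0.5,0.5,0.5,0.5,0.5]}' 20; python3 plan.py .436 .147 .05 97; python3 snap.py w10; python3 - <<'E'
from m2 import *
from cell import arm
im=arm.get_image("scene"); cv2.imwrite("pics/scene2.png",cv2.resize(im[130:320,270:520,::-1],(750,570),interpolation=cv2.INTER_CUBIC))
C,h=view("w10"); print(C.p)
for z in(.056,.03): print(C.pix((.436,.147,z)))
c,a,k=blob(dark(h),C.pix((.436,.147,.056))); print(c,a,k.min(0),k.max(0),C.plane(c,.05),C.plane(c,.056))
E
```

```text
clock: 25.3
position: [0.435, 0.1459, 0.1443]
ee_rot: [2.081, 2.352, 0.004]
force: [-0.4, -0.2, 0.4]
width: 0.501
gripper_force: 0.0
t25.3 at [0.435  0.1459 0.1443] yaw96.99 tilt0.18 F [-0.4 -0.2  0.4] w0.501 g0.0 j7 -0.65
turn tool z total units -0.00 then slide total units [0.003 0.004 0.314]
[0.42460674 0.22444152 0.30174176]
[319.41341536 237.93939767]
[319.17408656 227.57023912]
[317.66058394 227.89416058] 274 [306 220] [330 239] [0.4341317  0.15233392 0.05      ] [0.43390468 0.15405253 0.056     ]
```

View pics/w10.png

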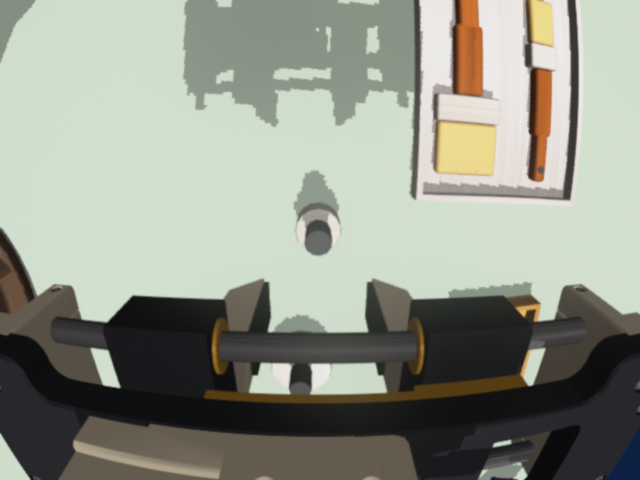

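View pics/scene2.png

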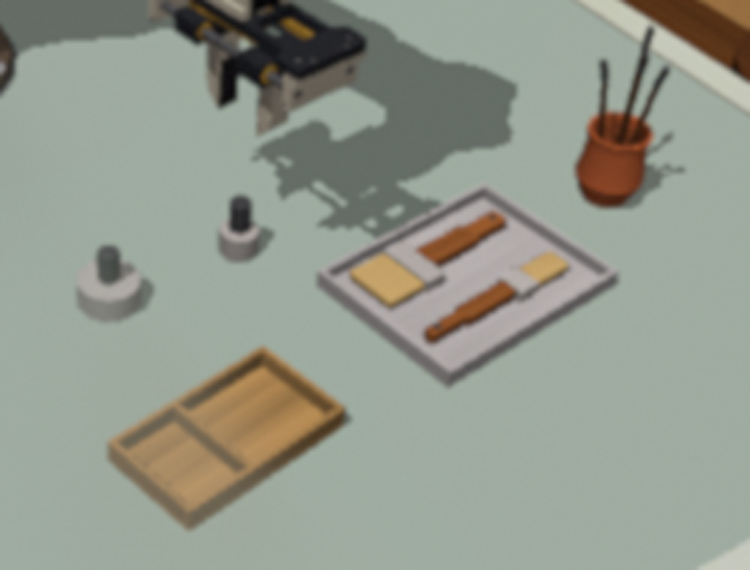

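The wrist view shows the small weight's post top at (318,242), which gives (.435,.1445). That matches the scene+side point (.436,.144). The scene crop shows both brushes flat inside the metal tray and clear of each other. Now I'll grip the small weight.

```bash
python3 -m pendant '{"slide":[[-0.006,0.001,0.1],[0,0,0.12],[0,0,0.1],[0,0,0.04],[0,0,0.016],[0,0,0],[0,0,0]],"dr":[[0,0,0],[0,0,0],[0,0,0],[0,0,0],[0,0,0],[0,0,0],[0,0,0]],"claw":[0.5,0.5,0.5,0.5,0.5,0.5,0.5]}' 30; python3 plan.py; python3 -m pendant '{"slide":[[0,0,0],[0,0,0],[0,0,0],[0,0,0],[0,0,0],[0,0,0],[0,0,-0.06],[0,0,-0.1],[0,0,-0.1],[0,0,0]],"dr":[[0,0,0],[0,0,0],[0,0,0],[0,0,0],[0,0,0],[0,0,0],[0,0,0],[0,0,0],[0,0,0],[0,0,0]],"claw":[0.05,0.05,0.05,0.05,0.05,0.05,0.05,0.05,0.05,0.05]}' 30; python3 plan.py .60 -.11 .15 100; python3 - <<'E'
from m2 import *
C,h=view("w5")
wood=lambda h:(h[...,0]>10)&(h[...,0]<24)&(h[...,1]>90)
c,a,k=blob(wood(h),(90,220)); print(c,a,rect(C,k,.018),k.min(0),k.max(0))
for q in((110,162),(148,228),(61,277),(31,222)): print(C.plane(q,.022).round(4))
E
```

```text
clock: 26.1
position: [0.4349, 0.1436, 0.0313]
ee_rot: [2.081, 2.352, 0.003]
force: [0.2, -0.3, 0.7]
width: 0.499
gripper_force: 0.0
t26.1 at [0.4349 0.1436 0.0313] yaw96.99 tilt0.11 F [ 0.2 -0.3  0.7] w0.499 g0.0 j7 -0.84
clock: 27.1
position: [0.4354, 0.144, 0.1109]
ee_rot: [2.081, 2.351, 0.006]
force: [2.0, -0.3, -2.0]
width: 0.208
gripper_force: 29.9
t27.1 at [0.4354 0.144  0.1109] yaw96.99 tilt0.26 F [ 2.  -0.3 -2. ] w0.208 g29.9 j7 -0.70
turn tool z total units -0.44 then slide total units [-0.929  0.393 -0.13 ]
[ 87.48949065 219.8273372 ] 7755 (array([0.6299, 0.0026]), 0.1774, 0.0944, -79.9) [ 28 160] [148 278]
[ 0.6871 -0.072   0.022 ]
[ 0.5999 -0.0935  0.022 ]
[0.5715 0.0704 0.022 ]
[0.6561 0.087  0.022 ]
```

Small weight gripped (19 mm, about 2 N heavier). I'll hover beside the wooden tray and measure its rim.

```bash
python3 -m pendant '{"slide":[[0,0,-0.13],[-0.118,0.058,0],[-0.118,0.058,0],[-0.118,0.058,0],[-0.118,0.058,0],[-0.118,0.058,0],[-0.118,0.058,0],[-0.118,0.058,0],[-0.118,0.054,0],[0,0,0]],"dr":[[0,0,-0.44],[0,0,0],[0,0,0],[0,0,0],[0,0,0],[0,0,0],[0,0,0],[0,0,0],[0,0,0],[0,0,0]],"claw":[0.05,0.05,0.05,0.05,0.05,0.05,0.05,0.05,0.05,0.05]}' 30; python3 -m pendant '{"slide":[[0,0,0],[0,0,0]],"dr":[[0,0,0],[0,0,0]],"claw":[0.05,0.05]}' 30; python3 plan.py; python3 snap.py w11; python3 - <<'E'
from m2 import *
from cell import arm
C,h=view("w11"); S=Cam(arm.calibration("scene"))
wood=lambda h:(h[...,0]>10)&(h[...,0]<24)&(h[...,1]>90)
q=C.pix((.629,.03,.01)); c,a,k=blob(wood(h),q); print(q,c,a,rect(C,k,.022),k.min(0),k.max(0))
ap=cv2.approxPolyDP(cv2.convexHull(k.reshape(-1,1,2)),6,True)[:,0]; print(ap.tolist(),[C.plane(p,.022).round(4).tolist()[:2] for p in ap])
P=[S.plane((270+u/3,130+v/3),.022)[:2] for u,v in((262,347),(346,405),(190,514),(108,447))]; print(np.round(P,4).tolist(),np.mean(P,0))
E
```

```text
clock: 28.1
position: [0.6203, -0.1188, 0.1447]
ee_rot: [2.028, 2.398, -0.005]
force: [0.6, -0.6, -2.4]
width: 0.213
gripper_force: 29.9
clock: 28.3
position: [0.6181, -0.1105, 0.1463]
ee_rot: [-2.016, -2.407, 0.001]
force: [-0.9, 0.2, -2.3]
width: 0.207
gripper_force: 29.9
t28.3 at [ 0.6181 -0.1105  0.1463] yaw100.10 tilt0.11 F [-0.9  0.2 -2.3] w0.207 g29.9 j7 -0.08
[364.13124784  52.88070014] [359.48764006  93.15703885] 22937 (array([ 0.6305, -0.0008]), 0.1507, 0.0933, -80.0) [298   0] [421 188]
[[420, 0], [417, 188], [300, 186], [299, 0]] [[0.663, 0.0815], [0.6889, -0.0666], [0.5987, -0.0821], [0.5727, 0.0607]]
[[0.5731, 0.0785], [0.6617, 0.0985], [0.694, -0.0658], [0.6058, -0.0845]] [0.63362945 0.00664686]
```

Tray centre is ≈ (.629,.0065) with yaw 10°, from the near rim edge and agreeing with the scene cast, so the narrow bay is at (.637,-.041). I'll place the small weight there.

```bash
python3 plan.py .637 -.0413 .1463 100
```

```text
t28.4 at [ 0.6183 -0.1103  0.1467] yaw100.13 tilt0.08 F [-0.4  1.9 -2.3] w0.212 g29.9 j7 -0.08
turn tool z total units 0.02 then slide total units [0.216 0.101 0.001]
```

```bash
python3 -m pendant '{"slide":[[0.072,0.034,0],[0.072,0.034,0],[0.072,0.033,0],[0,0,0.1],[0,0,0.12],[0,0,0.08],[0,0,0.04],[0,0,0.02],[0,0,0],[0,0,0]],"dr":[[0,0,0],[0,0,0],[0,0,0],[0,0,0],[0,0,0],[0,0,0],[0,0,0],[0,0,0],[0,0,0],[0,0,0]],"claw":[0.05,0.05,0.05,0.05,0.05,0.05,0.05,0.05,0.05,0.05]}' 30; python3 plan.py .637 -.0413 .0365 100
```

```text
clock: 29.35
position: [0.6385, -0.0425, 0.0405]
ee_rot: [2.018, 2.406, 0.002]
force: [-0.2, 0.1, -2.0]
width: 0.207
gripper_force: 29.9
t29.4 at [ 0.6385 -0.0425  0.0405] yaw100.02 tilt0.11 F [-0.2  0.1 -2. ] w0.207 g29.9 j7 -0.27
turn tool z total units 0.00 then slide total units [ 0.005 -0.004  0.013]
```

Lower another 4 mm until contact, release, rise and go to the large weight.

```bash
python3 -m pendant '{"slide":[[0,0,0.008],[0,0,0.005],[0,0,0.002],[0,0,0]],"dr":[[0,0,0],[0,0,0],[0,0,0],[0,0,0]],"claw":[0.05,0.05,0.05,0.05]}' 30; python3 -m pendant '{"slide":[[0,0,0],[0,0,0],[0,0,0],[0,0,-0.05],[0,0,-0.1],[0,0,-0.1],[0,0,-0.1],[0,0,0],[0,0,0],[0,0,0]],"dr":[[0,0,0],[0,0,0],[0,0,0],[0,0,0],[0,0,0],[0,0,0],[0,0,0],[0,0,0],[0,0,0],[0,0,0]],"claw":[0.5,0.5,0.5,0.5,0.5,0.5,0.5,0.5,0.5,0.5]}' 30; python3 plan.py .437 .0 .147 100
```

```text
clock: 29.75
position: [0.6382, -0.0429, 0.0354]
ee_rot: [2.019, 2.406, 0.001]
force: [-0.5, -1.1, 3.8]
width: 0.214
gripper_force: 30.0
clock: 30.75
position: [0.6371, -0.043, 0.1393]
ee_rot: [-2.019, -2.406, 0.002]
force: [-0.6, 0.6, -0.2]
width: 0.495
gripper_force: 0.0
t30.8 at [ 0.6371 -0.043   0.1393] yaw100.01 tilt0.07 F [-0.6  0.6 -0.2] w0.495 g0.0 j7 -0.20
turn tool z total units 0.00 then slide total units [ 0.257 -0.632 -0.026]
```

```bash
python3 -m pendant '{"slide":[[0.047,-0.105,-0.026],[0.047,-0.105,0],[0.047,-0.105,0],[0.047,-0.105,0],[0.047,-0.106,0],[0.047,-0.106,0],[0,0,0],[0,0,0],[0,0,0]],"dr":[[0,0,0],[0,0,0],[0,0,0],[0,0,0],[0,0,0],[0,0,0],[0,0,0],[0,0,0],[0,0,0]],"claw":[0.5,0.5,0.5,0.5,0.5,0.5,0.5,0.5,0.5]}' 30; python3 plan.py .437 .01 .031 100; python3 snap.py w12; python3 - <<'E'
from m2 import *
C,h=view("w12")
w=(h[...,1]<25)&(h[...,2]>120)
q=C.pix((.4368,.0103,.056)); print("expect post top",q,"base top",C.pix((.4368,.0103,.026)))
c,a,k=blob(dark(h)&(np.abs(np.indices(h.shape[:2])[1]-q[0])<40)&(np.indices(h.shape[:2])[0]<285),q); print("dark",c,a,k.min(0),k.max(0))
i,j=int(q[0]),int(q[1])
print(h[j-40:j+40:3,i,2]); print(h[j-40:j+40:3,i,1])
print(h[j,i-50:i+50:3,2])
E
```

```text
clock: 31.65
position: [0.4371, 0.0073, 0.1474]
ee_rot: [-2.02, -2.406, -0.001]
force: [0.2, 0.0, 0.1]
width: 0.498
gripper_force: 0.0
t31.6 at [0.4371 0.0073 0.1474] yaw99.98 tilt0.03 F [0.2 0.  0.1] w0.498 g0.0 j7 -0.28
turn tool z total units -0.00 then slide total units [0.009 0.001 0.388]
expect post top [318.51132848 233.80518104] base top [318.43020913 222.48499625]
dark [317.10569106 220.17073171] 246 [305 213] [329 232]
[159 159 160 160 160 160 150  72  72  72 101 106 104 106 107 107 109 109
 182 235 235 227 224 223 223 224 224]
[21 22 22 21 21 21 22 18 18 21  8  7  5  5 10  7  7  7 11  5  5 12 19 19
 19 20 19]
[224 223 224 224 224 217 231 231 232 233 234 233 137 105 105 106 107 107
 106 107 106 166 233 234 232 234 235 230 222 224 224 224 224 224]
```

The post top measures (317.5,235) against an expected (318.5,233.8), which confirms the position (.437,.0095). I'll grip it.

```bash
python3 -m pendant '{"slide":[[0.008,0,0.1],[0,0,0.12],[0,0,0.1],[0,0,0.04],[0,0,0.026],[0,0,0],[0,0,0]],"dr":[[0,0,0],[0,0,0],[0,0,0],[0,0,0],[0,0,0],[0,0,0],[0,0,0]],"claw":[0.5,0.5,0.5,0.5,0.5,0.5,0.5]}' 45; python3 plan.py; python3 -m pendant '{"slide":[[0,0,0],[0,0,0],[0,0,0],[0,0,0],[0,0,0],[0,0,0],[0,0,-0.05],[0,0,-0.1],[0,0,-0.1],[0,0,0]],"dr":[[0,0,0],[0,0,0],[0,0,0],[0,0,0],[0,0,0],[0,0,0],[0,0,0],[0,0,0],[0,0,0],[0,0,0]],"claw":[0.05,0.05,0.05,0.05,0.05,0.05,0.05,0.05,0.05,0.05]}' 45; python3 plan.py .6235 .0375 .1137 100
```

```text
clock: 32.4
position: [0.4367, 0.0101, 0.0325]
ee_rot: [2.019, 2.406, 0.001]
force: [0.9, 0.1, 0.9]
width: 0.5
gripper_force: 0.0
t32.4 at [0.4367 0.0101 0.0325] yaw100.01 tilt0.08 F [0.9 0.1 0.9] w0.500 g0.0 j7 -0.50
clock: 33.4
position: [0.4371, 0.0103, 0.109]
ee_rot: [2.017, 2.405, 0.004]
force: [1.4, 0.1, -5.5]
width: 0.205
gripper_force: 45.0
t33.4 at [0.4371 0.0103 0.109 ] yaw100.00 tilt0.21 F [ 1.4  0.1 -5.5] w0.205 g45.0 j7 -0.36
turn tool z total units 0.00 then slide total units [-0.019  0.628 -0.016]
```

```bash
python3 -m pendant '{"slide":[[-0.003,0.105,-0.016],[-0.003,0.105,0],[-0.003,0.105,0],[-0.003,0.105,0],[-0.003,0.104,0],[-0.003,0.104,0],[0,0,0],[0,0,0],[0,0,0],[0,0,0]],"dr":[[0,0,0],[0,0,0],[0,0,0],[0,0,0],[0,0,0],[0,0,0],[0,0,0],[0,0,0],[0,0,0],[0,0,0]],"claw":[0.05,0.05,0.05,0.05,0.05,0.05,0.05,0.05,0.05,0.05]}' 45; python3 -m pendant '{"slide":[[0,0,0.08],[0,0,0.08],[0,0,0.05],[0,0,0.025],[0,0,0],[0,0,0]],"dr":[[0,0,0],[0,0,0],[0,0,0],[0,0,0],[0,0,0],[0,0,0]],"claw":[0.05,0.05,0.05,0.05,0.05,0.05]}' 45; python3 plan.py .6235 .0375 .0375 100
```

```text
clock: 34.4
position: [0.6211, 0.037, 0.1108]
ee_rot: [-2.018, -2.406, 0.003]
force: [0.8, 0.1, -5.1]
width: 0.206
gripper_force: 45.0
clock: 35.0
position: [0.6228, 0.0376, 0.0418]
ee_rot: [2.019, 2.406, 0.001]
force: [0.3, 0.3, -4.2]
width: 0.206
gripper_force: 45.0
t35.0 at [0.6228 0.0376 0.0418] yaw100.02 tilt0.06 F [ 0.3  0.3 -4.2] w0.206 g45.0 j7 -0.41
turn tool z total units 0.00 then slide total units [-0.001  0.002  0.014]
```

```bash
python3 -m pendant '{"slide":[[0,0,0.008],[0,0,0.005],[0,0,0.002],[0,0,0],[0,0,0]],"dr":[[0,0,0],[0,0,0],[0,0,0],[0,0,0],[0,0,0]],"claw":[0.05,0.05,0.05,0.05,0.05]}' 45; python3 -m pendant '{"slide":[[0,0,0],[0,0,0],[0,0,0],[0,0,-0.05],[0,0,-0.1],[0,0,-0.1],[0,0,-0.14],[0,0,-0.14],[0,0,-0.14],[0,0,0]],"dr":[[0,0,0],[0,0,0],[0,0,0],[0,0,0],[0,0,0],[0,0,0],[0,0,0],[0,0,0],[0,0,0],[0,0,0]],"claw":[0.5,0.5,0.5,0.5,0.5,0.5,0.5,0.5,0.5,0.5]}' 30; python3 -m pendant '{"slide":[[-0.09,-0.12,0],[-0.09,-0.12,0],[-0.09,-0.12,0],[-0.09,-0.12,0],[-0.09,-0.12,0],[-0.09,-0.05,0],[0,0,0],[0,0,0],[0,0,0]],"dr":[[0,0,0],[0,0,0],[0,0,0],[0,0,0],[0,0,0],[0,0,0],[0,0,0],[0,0,0],[0,0,0]],"claw":[0.5,0.5,0.5,0.5,0.5,0.5,0.5,0.5,0.5]}' 30; python3 plan.py; python3 - <<'E'
import cv2
from cell import arm
im=arm.get_image("scene"); cv2.imwrite("pics/scene3.png",cv2.resize(im[140:380,150:490,::-1],(800,565),interpolation=cv2.INTER_CUBIC))
E
```

```text
clock: 35.5
position: [0.6227, 0.0374, 0.0372]
ee_rot: [2.019, 2.406, 0.001]
force: [-1.9, -1.1, 3.2]
width: 0.205
gripper_force: 45.0
clock: 36.5
position: [0.6251, 0.0391, 0.2451]
ee_rot: [2.014, 2.402, 0.013]
force: [0.1, 1.3, 0.2]
width: 0.497
gripper_force: 0.0
clock: 37.4
position: [0.459, -0.1548, 0.2379]
ee_rot: [2.017, 2.408, 0.001]
force: [0.0, 0.3, -0.3]
width: 0.5
gripper_force: 0.0
t37.4 at [ 0.459  -0.1548  0.2379] yaw100.11 tilt0.05 F [ 0.   0.3 -0.3] w0.500 g0.0 j7 0.17
```

View pics/scene3.png

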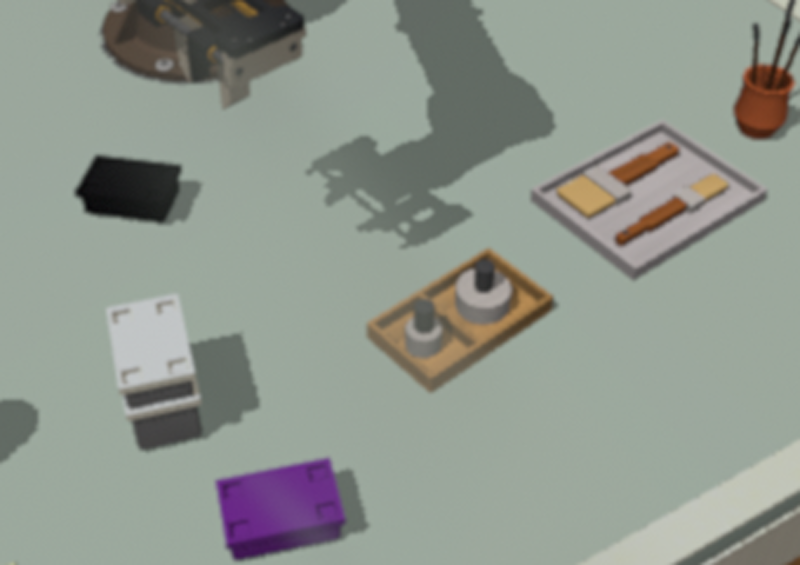

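The final view shows the weights upright in their bays (485,290) and (424,328), both brushes flat and apart in the metal tray, and the tubs stacked square at (152,370). In tray coordinates the weights come out at about (−1,31) mm and (0,−50) mm, both well inside the limits. I'm handing in.

```bash
python3 -c "
from cell import arm
print(arm.sign_off())"
```

```text
the job is handed in; nothing more can be done
None
```

I handed the job in at about 37 s of the 115 s allowed: both weights stand in their bays, both brushes lie flat in the metal tray, and the shallow tub is seated square on the deep one, with the jar and pot left alone; no verdict came back.

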